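Mask four machine parts for spraying

TASK

The four metal parts on the mat are about to be sprayed, so mask their machined surfaces: put each nylon plug into the bore that it fits, pushed fully home until its flange lies on the face all round, and slip the plain nylon cap fully down over the threaded stud. One plug is too big for every bore: leave that one standing where it is.

Things in the scene. Friction and masses are not known exactly. Their poses are not given: they have to be found in the camera images.
- plug_large_centre (a point): centre (28.5 mm above the foot) of the large masking plug (second widest): round off-white nylon, 57 mm high, loose, under 0.15 kg, stands upright, z up its axis. From the foot up: body 49 mm across, 24 mm long (lowest 11 mm tapers to 40 mm at the foot); flange 64 mm across, 5 mm thick; cylindrical grip 24 mm across, 28 mm tall, to be held from above
- plug_medium_centre (a point): centre (28.5 mm above the foot) of the medium masking plug: round off-white nylon, 57 mm high, loose, under 0.15 kg, stands upright, z up its axis. From the foot up: body 36 mm across, 24 mm long (lowest 11 mm tapers to 27 mm at the foot); flange 50 mm across, 5 mm thick; cylindrical grip 24 mm across, 28 mm tall, to be held from above
- plug_small_centre (a point): centre (28.5 mm above the foot) of the small masking plug: round off-white nylon, 57 mm high, loose, under 0.15 kg, stands upright, z up its axis. From the foot up: body 23 mm across, 24 mm long (lowest 11 mm tapers to 14 mm at the foot); flange 36 mm across, 5 mm thick; cylindrical grip 24 mm across, 28 mm tall, to be held from above
- plug_spare_centre (a point): centre (28.5 mm above the foot) of the widest masking plug (fits no bore): round off-white nylon, 57 mm high, loose, under 0.15 kg, stands upright, z up its axis. From the foot up: body 60 mm across, 24 mm long (lowest 11 mm tapers to 51 mm at the foot); flange 76 mm across, 5 mm thick; cylindrical grip 24 mm across, 28 mm tall, to be held from above
- stud_cap_centre (a point): centre (25 mm above the mouth) of the stud cap: a plain off-white nylon cup without flange or grip, standing mouth down, 44 mm across outside, 50 mm high, closed on top, inside 34 mm across and 46 mm deep. Held from above across its outside. z up. Loose, under 0.1 kg
- square_bore (a point): centre of the bore's mouth on the grey cast bearing housing with a square four-bolt base (104 x 104 x 12 mm). It lies on the top face of a round boss 78 mm across, 38 mm above the worktop; the bore is 52 mm across, open at least 26 mm deep. z up. Heavy, does not move. A plug is home with its flange on this face: its centre is then 4.5 mm above this point
- oval_bore (a point): centre of the bore's mouth on the grey cast bearing housing with a long oval two-bolt base (130 x 72 x 12 mm, along x). It lies on the top face of a round boss 62 mm across, 38 mm above the worktop; the bore is 39 mm across, open at least 26 mm deep. z up. Heavy, does not move. A plug is home with its flange on this face: its centre is then 4.5 mm above this point
- pulley_bore (a point): centre of the bore's mouth on the hub of the steel V-belt pulley that lies flat (rim 96 mm across, 30 mm high). The hub is 40 mm across, its top face 38 mm above the worktop; the bore is 26 mm across, open at least 26 mm deep. z up. Heavy, does not move. A plug is home with its flange on this face: its centre is then 4.5 mm above this point
- stub_shoulder (a point): point on the axis of the stub axle (round cast flange 92 mm across, threaded stud upright in its middle), level with the shoulder round the stud's foot, 22 mm above the worktop, 52 mm across. Stud 30 mm across, its top 42 mm above the shoulder, chamfered to 18 mm over the last 8 mm. z up. Heavy, does not move. The cap is home with its rim on the shoulder: its centre is then 25 mm above this point
Things that resemble listed ones, but are neither listed nor needed, are in the scene too. Leave any black, brown or purple look-alike of the part that bears plug_medium_centre alone.

How it is judged (in metres and radians):
At the end, for the whole second after the job is handed in: Large plug in the square housing, medium in the oval housing, small in the pulley, cap on the stud: each within 8 mm of the axis and 4 mm of its home height, upright within 0.12 rad, released, at rest (under 0.02 m/s). The widest plug stands upright within 30 mm of its start (horizontal distance between plug_large_centre and square_bore below 0.008 m and z of plug_large_centre in the frame of square_bore between 0.0005 and 0.0085 m and angle between each of plug_large_centre, plug_medium_centre, plug_small_centre, stud_cap_centre, plug_spare_centre's own z axis and vertical below 0.12 rad and linear speed of each of plug_large, plug_medium, plug_small, stud_cap below 0.02 m/s and horizontal distance between plug_medium_centre and oval_bore below 0.008 m and z of plug_medium_centre in the frame of oval_bore between 0.0005 and 0.0085 m and horizontal distance between plug_small_centre and pulley_bore below 0.008 m and z of plug_small_centre in the frame of pulley_bore between 0.0005 and 0.0085 m and horizontal distance between stud_cap_centre and stub_shoulder below 0.008 m and z of stud_cap_centre in the frame of stub_shoulder between 0.021 and 0.029 m and distance of plug_spare_centre from where it was at the start of the episode below 0.03 m); the robot touches nothing.
It also fails if it takes over 96 s, if anything falls off the work surface, if the arm or the gripper's body presses on something with over 40 N, if the wrist force passes 120 N, or if a joint passes its speed limit or range.

ROBOT

A 6-joint arm with a two-finger parallel gripper is mounted at the origin on a cart in front of the work surface, level with it; the furniture and walls round the work are solid. World frame = base frame: x ahead of the robot, y to its left, z up, the work surface at z = 0. Lengths are in m, angles in degrees, forces in N, time in s.
With the tool pointing down it reaches from about 0.25 to 0.725 m from the base axis. Payload 9.7 kg.
Tool frame: the origin (TCP) lies on the centre line of the jaws, within the pads' length; the fingertips stand 19 mm ahead of it and the grasp point (between the pads) is the TCP; z points along the fingers, y is the direction in which the jaws open and shut (so a half turn about z gives the same grasp; the last joint's range is limited). The gripper opens to 85 mm and grips with 20 to 120 N. Pads are 22 mm wide; open, the fingers measure 114 mm over their backs; the gripper's body (76 mm by 85 mm) begins 54 mm behind the grasp point. The pads swing forward as they close: fully open they stand 13 mm farther back than shut.
Start: joints at [-75.917, 4.979, 10.078, 95.1, 0, 90], TCP at [0.134, -0.533, 0.25] pointing down, gripper open.
Joint ranges: [-179.16, 179.16], [-48.56, 103.87], [-65.8, 70.77], [-126.05, 130.52], [-82.76, 87.17], [-180, 180]. Speed limits (degrees/s): [127.2, 127.2, 147.25, 180, 180, 180].

INTERFACE

Orientations are given as [roll, pitch, yaw] about the fixed x, y, z axes, in that order (R = Rz(yaw) Ry(pitch) Rx(roll)).
In Python, from workcell import bot, viewer, job gives the robot as it stands.
- The arm moves only by the tool play_rows, never from a script. Its argument "commands" is a list of rows, each an object of numbers: "tx", "ty", "tz": the shift along the tool's x, y, z in cm; "ax", "ay", "az": the turn, a rotation vector about the tool's x, y, z in rad. A call has 1 to 20 rows; each row is the pose to reach, as a shift and turn from the pose commanded when the call began, along the tool's axes at that moment; what a row does not reach only later rows make up. A row lasts 1/10 s, in which the tool goes at most 50 mm and 8.59 degrees, less where a joint would pass 70% of its speed; a pose out of reach is approached as far as the arm can. A call with a gripper value outside its range is refused whole. "grip" is the finger opening in cm, from 0 to 8.54, set as the call begins (left out, the last holds). The fingers move at their own pace and stop on an object; "newtons" is the grip in N (left out, the last holds). Time passes only in rows, so rows that repeat a pose let the fingers close. It gives the time, the measured TCP pose, the force and the opening at its end, in the units of the state.
- bot.get_obs(): the state, without advancing time (a new reading comes with each control period).
- viewer.camera(name): name is "side" or "top"; returns a dict with "pixels" (480x640x3 uint8, red, green, blue), "depth" (480x640 float32, m along the optical axis (not along the pixel's ray), 0 where there is no reading), "fx", "fy", "cx", "cy" (pixels), "rvec" (rotation vector, rad) and "tvec" (3), from world to camera coordinates, as OpenCV has them. Camera axes: x right, y down, z forward; pixel columns grow to the right and rows downward; lengths in m; the calibration is good to about 2 mm. A picture is of the moment at which its call begins.
- job.job_done(): hands the job in, once; it reports no verdict.
The state is a dict: "time": time; "q": joint angles; "qd": joint speeds; "joint_efforts": joint torques, N m; "ee_pos": TCP position; "tcp_rot": TCP orientation; "wrist_force": force on the tool from outside, world axes, zero at the start; "torque": the same for the moment, N m; "opening": finger opening in m.
Only numpy, scipy, OpenCV 4.12 (cv2) and the standard library are available. Lean on these libraries where they do the work, as an engineer would, in place of code of your own. Each camera call takes 0.05 s, during which the arm holds its last target.

## Working session

There is one attempt and no reset: what is moved stays moved. The work goes in short steps, Python scripts to look and compute and a tool call to move; the robot and the scene stay as the last step left them, time stands still between calls to the robot, and variables do not carry over. Pictures are saved under pics/ and viewed, and the job is handed in when it is done.

Besides the shell and the picture viewer there is one more tool, called after "Request:" by a JSON object that holds its "fn" and its "kwargs". play_rows: Moves the arm, as the interface text tells. Its arguments: {"type":"object","properties":{"commands":{"type":"array"},"grip":{"type":"number"},"newtons":{"type":"number"}},"required":["commands"]}

```bash
ls; mkdir -p pics; python3 - <<'E'
from workcell import bot, viewer, job
import cv2, numpy as np
o=bot.get_obs(); print(o)
for n in ("top","side"):
    c=viewer.camera(n); cv2.imwrite(f"pics/{n}0.png",c["pixels"][:,:,::-1]); np.savez(f"pics/{n}0.npz",**c)
    print(n,c["fx"],c["fy"],c["cx"],c["cy"],c["rvec"],c["tvec"])
E
```

```text
pics
{'time': 0.0, 'q': array([-7.59159142e+01,  5.01040886e+00,  1.00342334e+01,  9.50982574e+01,
        1.44628990e-03,  9.00001123e+01]), 'qd': array([ 0.06018231,  0.0312054 ,  0.00351581,  0.05736056, -0.01201817,
       -0.0142192 ]), 'joint_efforts': array([-1.57052211e-03, -5.20393002e+01,  4.64799142e+01,  1.62578851e-02,
        3.07522566e-05,  3.84311207e-06]), 'ee_pos': array([ 0.13379862, -0.53327392,  0.2495877 ]), 'tcp_rot': array([-1.79925567e+02, -1.44614274e-03,  1.40839716e+01]), 'wrist_force': array([-0.51657543, -0.2314326 ,  0.49487033]), 'torque': array([ 0.01289642, -0.00717059,  0.03932825]), 'opening': 0.08534987940331076}
top 544.8141736474593 544.8141736474593 323.5941720775291 244.0979685283269 [ 2.06084199 -2.16694509  0.22601681] [-0.02176786  0.50201568  1.27580135]
side 474.08231614324916 474.08231614324916 319.3418189193287 239.22744840396015 [ 2.10570415 -0.02234674  0.03095753] [-0.51398407  0.02779389  1.06398749]
```

View pics/top0.png

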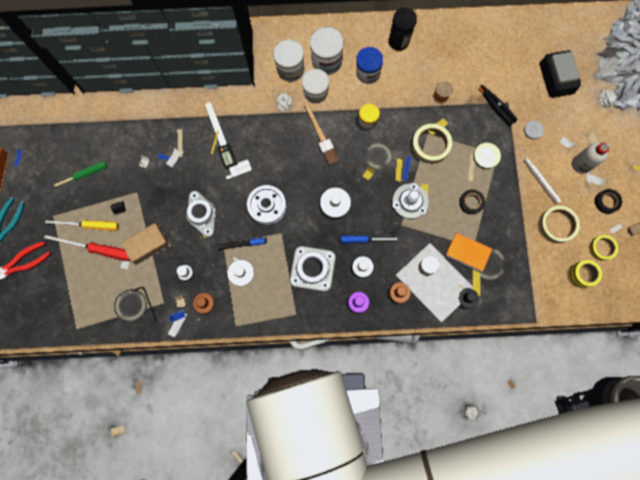

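View pics/side0.png

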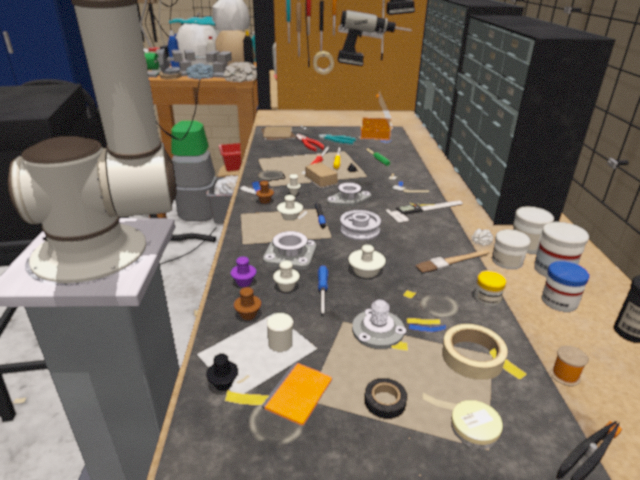

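The top view shows off-white plugs at (336,202), (240,272), (184,272) and (363,267), and the cap at (430,265). The look-alikes are purple (359,302), brown (400,293), brown (204,303) and black (469,297). The parts are the oval housing (200,212), pulley (266,204), square housing (313,268) and stub (410,201). I'll measure these next.

```bash
cat > h.py <<'E'
import numpy as np, cv2
def load(f): return dict(np.load(f))
def world(c):
    R,_=cv2.Rodrigues(c["rvec"]); t=c["tvec"].reshape(3)
    v,u=np.mgrid[:480,:640]; d=c["depth"]
    P=np.stack([(u-c["cx"])/c["fx"]*d,(v-c["cy"])/c["fy"]*d,d],-1)
    return (P-t)@R
def proj(c,p):
    K=np.array([[c["fx"],0,c["cx"]],[0,c["fy"],c["cy"]],[0,0,1.]],float)
    return cv2.projectPoints(np.array(p,float).reshape(-1,1,3),c["rvec"],c["tvec"],K,None)[0].reshape(-1,2)
def ray_at(c,u,v,z):
    R,_=cv2.Rodrigues(c["rvec"]); t=c["tvec"].reshape(3)
    d=R.T@np.array([(u-c["cx"])/c["fx"],(v-c["cy"])/c["fy"],1.]); o=-R.T@t
    return o+d*(z-o[2])/d[2]
E
python3 - <<'E'
from h import *
c=load("pics/top0.npz"); s=load("pics/side0.npz")
print("cam",-cv2.Rodrigues(c["rvec"])[0].T@c["tvec"].ravel())
W=world(c)
pts={"A336":(336,202),"B240":(240,272),"C184":(184,272),"D363":(363,267),"cap":(430,265),"oval":(200,212),"pul":(266,204),"sq":(313,268),"stub":(410,201)}
for n,(u,v) in pts.items():
    w=W[v-22:v+23,u-22:u+23].reshape(-1,3); z=w[:,2]
    print(n,W[v,u].round(4), "zmax",z.max().round(4), [ (w[(z>a)&(z<b)].mean(0).round(4), int(((z>a)&(z<b)).sum())) for a,b in ((.02,.034),(.034,.045),(.046,.07))])
im=c["pixels"][:,:,::-1]
a=cv2.resize(im[170:330,160:310],None,fx=4,fy=4,interpolation=cv2.INTER_CUBIC)[:600]
b=cv2.resize(im[170:320,290:485],None,fx=4,fy=4,interpolation=cv2.INTER_CUBIC)
cv2.imwrite("pics/a.png",cv2.resize(im[175:325,165:345],None,fx=4,fy=4,interpolation=cv2.INTER_CUBIC)); cv2.imwrite("pics/b.png",cv2.resize(im[175:325,300:490],None,fx=4,fy=4,interpolation=cv2.INTER_CUBIC))
E
```

```text
cam [ 0.22702527 -0.03273715  1.35186925]
A336 [ 0.6044 -0.0829  0.0553] zmax 1.3519 [(array([ 0.61  , -0.0813,  0.0291]), 565), (array([ 0.6075, -0.0766,  0.0366]), 31), (array([ 0.6104, -0.0808,  0.0568]), 79)]
B240 [0.4408 0.157  0.058 ] zmax 1.3519 [(array([0.4427, 0.1601, 0.0287]), 418), (array([0.442 , 0.1561, 0.0368]), 15), (array([0.4427, 0.1601, 0.0562]), 88)]
C184 [0.4477 0.2915 0.0571] zmax 1.3519 [(array([0.4422, 0.2884, 0.0286]), 81), (array([0.4473, 0.2887, 0.0401]), 11), (array([0.4501, 0.297 , 0.0562]), 87)]
D363 [ 0.4384 -0.1389  0.0562] zmax 1.3519 [(array([ 0.4421, -0.1389,  0.0289]), 216), (array([ 0.4397, -0.1371,  0.0374]), 16), (array([ 0.4432, -0.1396,  0.0563]), 86)]
cap [ 0.4364 -0.3021  0.0488] zmax 1.3519 [(array([ 0.4276, -0.2854,  0.0269]), 27), (array([ 0.4299, -0.2908,  0.0406]), 23), (array([ 0.4369, -0.3014,  0.0504]), 237)]
oval [0.6109 0.2649 0.0013] zmax 1.3519 [(array([0.6126, 0.267 , 0.0282]), 59), (array([0.6036, 0.2619, 0.0384]), 214), (array([0.5998, 0.2872, 0.0463]), 1)]
pul [ 0.6244  0.0955 -0.001 ] zmax 1.3519 [(array([0.6158, 0.0933, 0.0273]), 532), (array([0.6158, 0.0946, 0.0378]), 149), (array([nan, nan, nan]), 0)]
sq [ 0.4511 -0.0178  0.0016] zmax 1.3519 [(array([ 0.4588, -0.0151,  0.0295]), 61), (array([ 0.4496, -0.0162,  0.0384]), 331), (array([nan, nan, nan]), 0)]
stub [ 0.599  -0.2666  0.0508] zmax 1.3519 [(array([ 0.6021, -0.2708,  0.0237]), 201), (array([ 0.601 , -0.2695,  0.0396]), 13), (array([ 0.608 , -0.273 ,  0.0607]), 129)]<stdin>:8: RuntimeWarning: Mean of empty slice.
  ret = um.true_divide(
```

View pics/a.png

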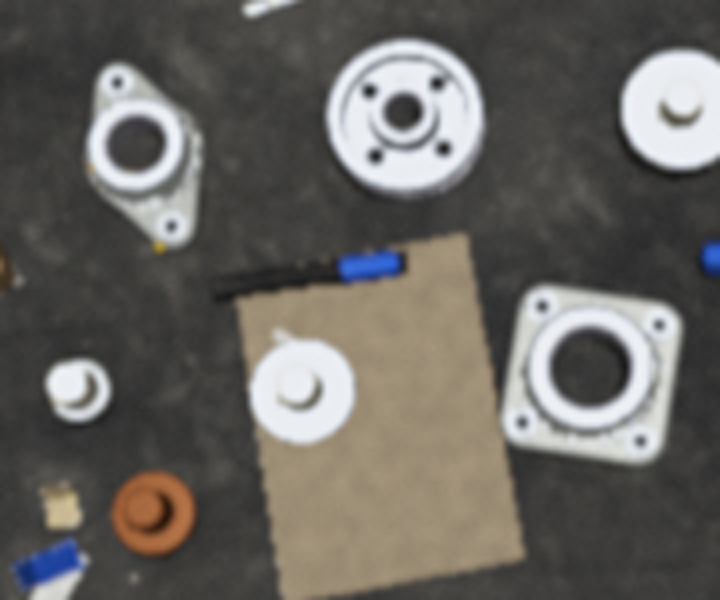

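View pics/b.png

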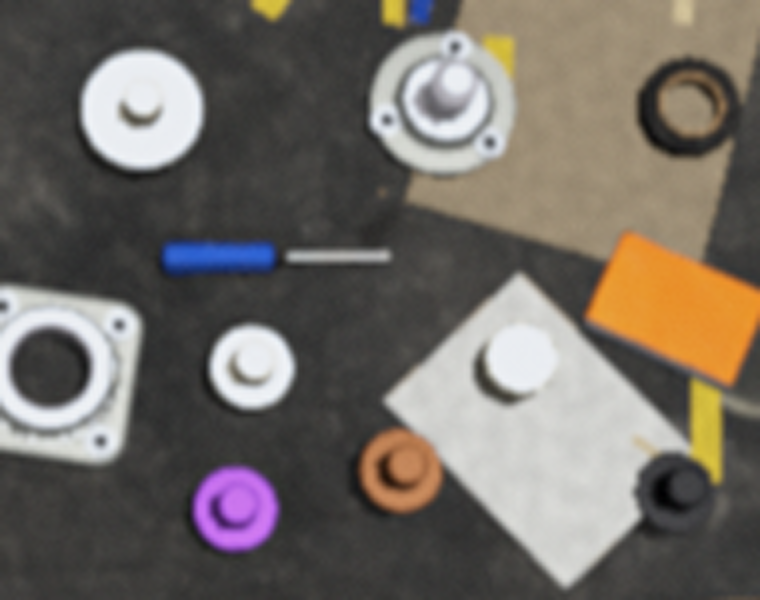

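Flange sizes from the enlarged crops: (336,202) is about 75 mm, so it is the spare. (240,272) is about 63 mm (large), (363,267) about 52 mm (medium) and (184,272) about 38 mm (small). Next I'll fit the centres more precisely.

```bash
cat > fit.py <<'E'
from h import *
def circ(c,W,xy,lo,hi,rad,zc):
    m=(W[...,2]>lo)&(W[...,2]<hi)&(np.hypot(W[...,0]-xy[0],W[...,1]-xy[1])<rad)
    m=m.astype(np.uint8)
    n,l,st,ce=cv2.connectedComponentsWithStats(m)
    k=1+st[1:,4].argmax(); pts=np.argwhere(l==k)[:,::-1].astype(np.float32)
    # subpixel outline: world points on plane zc
    P=np.array([ray_at(c,u,v,zc)[:2] for u,v in cv2.convexHull(pts).reshape(-1,2)],np.float32)
    e=cv2.fitEllipse(P*1000); (x,y),r=cv2.minEnclosingCircle(P*1000)
    return np.round(e[0],1),np.round(e[1],1),np.round((x,y),1),round(2*r,1)
E
python3 - <<'E'
from fit import *
for nm in ("top","side"):
    c=load(f"pics/{nm}0.npz"); W=world(c); print(nm)
    for n,xy,lo,hi,rad,zc,D in (("spare",(.61,-.081),.02,.033,.05,.0275,76),("large",(.443,.160),.02,.033,.045,.0275,64),("med",(.442,-.139),.02,.033,.035,.0275,50),("small",(.444,.291),.02,.033,.03,.0275,36),
      ("lg grip",(.443,.160),.05,.062,.045,.057,24),("med grip",(.442,-.139),.05,.062,.035,.057,24),("small grip",(.445,.292),.05,.062,.035,.057,24),
      ("cap",(.435,-.300),.046,.055,.04,.05,44),("oval boss",(.604,.262),.035,.042,.045,.038,62),("sq boss",(.45,-.0165),.034,.043,.055,.038,78),("pulley hub",(.616,.0945),.035,.042,.03,.038,40),("pulley rim",(.616,.0945),.026,.034,.06,.03,96),("stub should",(.602,-.27),.018,.026,.03,.022,52),("stud top",(.606,-.27),.058,.07,.03,.064,18)):
        try: print(n,D,*circ(c,W,xy,lo,hi,rad,zc))
        except Exception as e: print(n,"fail",str(e)[:60])
# bores from dark pixels in top
c=load("pics/top0.npz"); g=cv2.cvtColor(c["pixels"],cv2.COLOR_RGB2GRAY)
for n,(u,v),D in (("oval",(199,211),39),("pul",(266,203),26),("sq",(313,267),52)):
    G=cv2.resize(g[v-30:v+30,u-30:u+30],None,fx=8,fy=8,interpolation=cv2.INTER_CUBIC)
    m=(G<140).astype(np.uint8); k,l,st,ce=cv2.connectedComponentsWithStats(m); i=l[240,240]
    cs=max(cv2.findContours((l==i).astype(np.uint8),0,1)[0],key=len).reshape(-1,2)
    P=np.array([ray_at(c,(a+.5)/8-.5+u-30,(b+.5)/8-.5+v-30,.038)[:2] for a,b in cs],np.float32)*1000
    e=cv2.fitEllipse(P); print(n,D,np.round(e[0],1),np.round(e[1],1), i)
W=world(c); print("sponge z",W[252,469],W[256,450])
for p in ((359,302),(400,293),(469,297)): print(W[p[1],p[0]].round(3))
E
```

```text
top
spare 76 [611.6 -81.3] [74.8 75.6] [611.7 -81.1] 75.7
large 64 [443.8 161. ] [62.7 63.6] [444.1 160.8] 63.9
med 50 [ 443.8 -139.7] [48.5 49.4] [ 443.9 -139.8] 49.4
small 36 [450.9 297.6] [34.2 34.9] [450.9 297.7] 35.1
lg grip 24 [443.1 160.5] [22.8 25.1] [442.4 160.8] 25.3
med grip 24 [ 443.1 -139.7] [22.9 25.1] [ 443.2 -139.1] 25.0
small grip 24 [450.7 297.2] [23.8 24.2] [450.5 297.2] 24.7
cap 44 [ 437.4 -301.3] [43.1 43.9] [ 437.6 -301.2] 44.4
oval boss 62 [603.5 260.9] [56.8 58. ] [603.9 260.9] 58.4
sq boss 78 [448.7 -16. ] [72.5 73.9] [448.8 -16.8] 75.3
pulley hub 40 [615.3  92.8] [38.2 40.6] [615.1  92.4] 40.6
pulley rim 96 [615.6  93. ] [94.5 96.3] [615.6  92.9] 96.6
stub should 52 [ 605.1 -271.5] [51.9 55.7] [ 604.8 -271.6] 56.4
stud top 18 [ 608.3 -273.9] [27.2 29.9] [ 608.4 -273.4] 29.7
side
spare 76 [611.3 -82. ] [75.2 79.8] [611.1 -82.4] 80.3
large 64 [443.4 159.6] [62.6 72.7] [443.3 158. ] 71.6
med 50 [ 443.8 -140.9] [49.3 55.2] [ 444.3 -141.8] 54.7
small 36 [450.3 300.4] [32.1 64. ] [450.2 291.6] 46.4
lg grip 24 [444.3 152. ] [25.3 39.2] [443.1 152. ] 36.1
med grip 24 [ 443.7 -145.3] [24.6 32.7] [ 443.  -144.9] 32.1
small grip 24 [450.2 291.4] [22.1 36. ] [449.4 290.2] 31.1
cap 44 [ 438.2 -305.2] [43.7 47. ] [ 438.  -305.5] 47.0
oval boss 62 [603.1 260.9] [56.9 58.3] [603.1 260.5] 59.0
sq boss 78 [448.1 -15.9] [73.1 74.9] [448.6 -15.7] 74.8
pulley hub 40 [614.9  90.4] [39.2 47.2] [615.2  89.6] 46.9
pulley rim 96 [615.3  89.5] [ 95.7 104.6] [615.8  89. ] 104.2
stub should 52 [ 606.4 -274.1] [46.6 59.4] [ 607.7 -276. ] 58.2
stud top 18 [ 608.8 -281.2] [27.7 31.1] [ 609.7 -281.6] 31.2
oval 39 [604.5 260.3] [36.1 36.9] 3
pul 26 [617.1  93.1] [23.8 24.3] 4
sq 52 [449.2 -16.4] [49.6 49.9] 4
sponge z [ 0.47055427 -0.41066173  0.01053662] [ 0.46253829 -0.3617262   0.01187747]
[ 0.354 -0.124  0.059]
[ 0.371 -0.223  0.057]
[ 0.353 -0.386  0.057]
```

```bash
cat > go.py <<'E'
import sys; from workcell import bot
import numpy as np
from scipy.spatial.transform import Rotation as R
o=bot.get_obs(); r=R.from_euler("xyz",o["tcp_rot"],degrees=True)
print("t",round(o["time"],2),"pos",o["ee_pos"].round(4),"rot",o["tcp_rot"].round(2),"F",o["wrist_force"].round(1),"op",round(o["opening"],4))
a=[float(x) for x in sys.argv[1:]]
for i in range(0,len(a),4):
    print(a[i:i+4],"->",(100*r.inv().apply(np.array(a[i:i+3])-o["ee_pos"])).round(2),"a",(r.inv()*R.from_euler("xyz",[180,0,a[i+3]],degrees=True)).as_rotvec().round(3))
E
python3 go.py .4375 -.3013 .12 -45 .4375 -.3013 .035 -45
```

```text
t 0.1 pos [ 0.1338 -0.5333  0.2497] rot [-179.94    0.     14.08] F [-0.7 -1.3 -0.4] op 0.0853
[0.4375, -0.3013, 0.12, -45.0] -> [ 35.1  -15.1   12.98] a [-1.000e-03  1.000e-03  1.031e+00]
[0.4375, -0.3013, 0.035, -45.0] -> [ 35.1  -15.09  21.48] a [-1.000e-03  1.000e-03  1.031e+00]
```

Request:
{"fn": "play_rows", "kwargs": {"commands": [{"tx": 2,"ty": -0.9,"tz": 0.7,"az": 0.06},{"tx": 6,"ty": -2.6,"tz": 2.2,"az": 0.18},{"tx": 10,"ty": -4.3,"tz": 3.7,"az": 0.3},{"tx": 14,"ty": -6,"tz": 5.2,"az": 0.42},{"tx": 18,"ty": -7.7,"tz": 6.7,"az": 0.54},{"tx": 22,"ty": -9.5,"tz": 8.1,"az": 0.66},{"tx": 26,"ty": -11.2,"tz": 9.6,"az": 0.78},{"tx": 30,"ty": -12.9,"tz": 11.1,"az": 0.9},{"tx": 33.5,"ty": -14.4,"tz": 12.4,"az": 1.0},{"tx": 35.1,"ty": -15.1,"tz": 13,"az": 1.031},{"tx": 35.1,"ty": -15.1,"tz": 13,"az": 1.031},{"tx": 35.1,"ty": -15.1,"tz": 13,"az": 1.031}], "grip": 6.8}}

```text
invalid input at $.commands[0]: expected keys tx, ty, tz, ax, ay, az
```

```bash
python3 go.py .4375 -.3013 .035 -45; python3 - <<'E'
from workcell import viewer
import cv2
for n in("top","side"):
    p=viewer.camera(n)["pixels"][:,:,::-1]; cv2.imwrite(f"pics/{n}1.png",p)
E
```

```text
t 0.1 pos [ 0.1338 -0.5333  0.2497] rot [-179.94    0.     14.08] F [-0.7 -1.3 -0.4] op 0.0853
[0.4375, -0.3013, 0.035, -45.0] -> [ 35.1  -15.09  21.48] a [-1.000e-03  1.000e-03  1.031e+00]
```

View pics/side1.png

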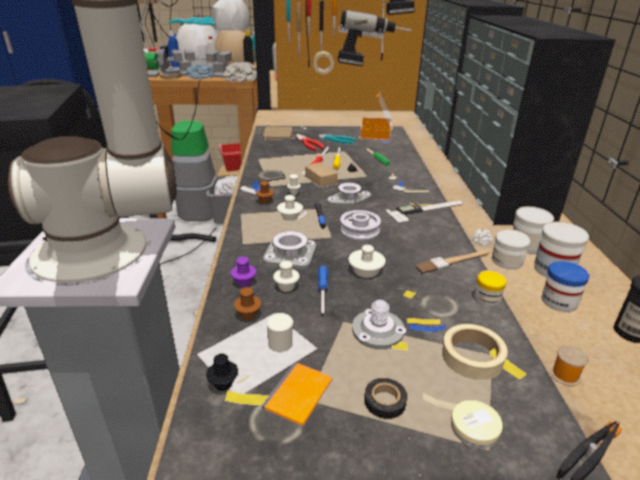

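All six keys are required in every row, so the arm has not moved.

Request:
{"fn": "play_rows", "kwargs": {"commands": [{"tx": 2,"ty": -0.9,"tz": 0.7,"ax": 0,"ay": 0,"az": 0.06},{"tx": 6,"ty": -2.6,"tz": 2.2,"ax": 0,"ay": 0,"az": 0.18},{"tx": 10,"ty": -4.3,"tz": 3.7,"ax": 0,"ay": 0,"az": 0.3},{"tx": 14,"ty": -6,"tz": 5.2,"ax": 0,"ay": 0,"az": 0.42},{"tx": 18,"ty": -7.7,"tz": 6.7,"ax": 0,"ay": 0,"az": 0.54},{"tx": 22,"ty": -9.5,"tz": 8.1,"ax": 0,"ay": 0,"az": 0.66},{"tx": 26,"ty": -11.2,"tz": 9.6,"ax": 0,"ay": 0,"az": 0.78},{"tx": 30,"ty": -12.9,"tz": 11.1,"ax": 0,"ay": 0,"az": 0.9},{"tx": 33.5,"ty": -14.4,"tz": 12.4,"ax": 0,"ay": 0,"az": 1.0},{"tx": 35.1,"ty": -15.1,"tz": 13,"ax": 0,"ay": 0,"az": 1.031},{"tx": 35.1,"ty": -15.1,"tz": 13,"ax": 0,"ay": 0,"az": 1.031},{"tx": 35.1,"ty": -15.1,"tz": 13,"ax": 0,"ay": 0,"az": 1.031}], "grip": 6.8}}

```text
time: 1.4
ee_pos: [0.4047, -0.3394, 0.1207]
tcp_rot: [-177.9, 0.1, -41.0]
wrist_force: [0.6, -0.7, -0.0]
opening: 0.068
```

```bash
python3 go.py .4375 -.3013 .035 -45; python3 - <<'E'
from workcell import viewer
import cv2
for n in("side",):
    p=viewer.camera(n)["pixels"][:,:,::-1]; cv2.imwrite(f"pics/{n}2.png",p)
E
```

```text
t 1.4 pos [ 0.4047 -0.3394  0.1207] rot [-1.7795e+02  7.0000e-02 -4.0980e+01] F [ 0.6 -0.7 -0. ] op 0.068
[0.4375, -0.3013, 0.035, -45.0] -> [-0.01 -4.72  8.74] a [-0.036  0.002  0.07 ]
```

View pics/side2.png

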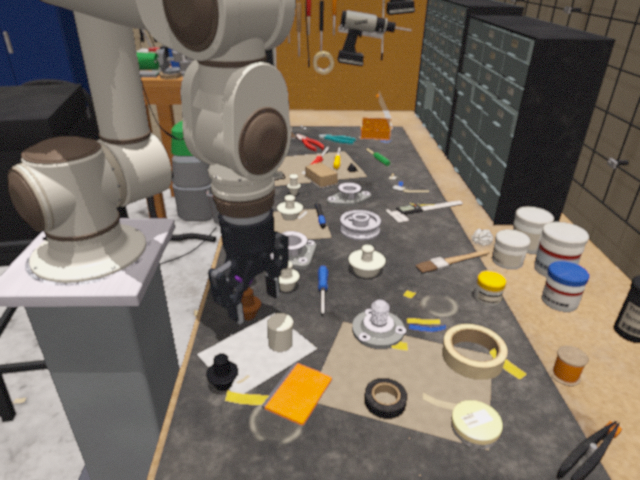

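```bash
python3 - <<'E'
from h import *
from workcell import bot
s=load("pics/side0.npz")
print(proj(s,[[.4047,-.3394,.12],[.4375,-.3013,.05],[.4047,-.3394,.1]]))
o=bot.get_obs(); print(o["q"].round(2),o["qd"].round(2),o["ee_pos"],o["tcp_rot"])
E
```

```text
[[255.0196139  302.28357679]
 [279.04890632 321.07539863]
 [255.74431939 312.52166762]]
[-41.02   1.46  -7.91  80.67   2.05 179.95] [ 0.08 -0.3   0.11 -0.26  0.13 -0.09] [ 0.40475623 -0.33946713  0.12098254] [-1.77945808e+02  3.76281349e-02 -4.09733198e+01]
```

Request:
{"fn": "play_rows", "kwargs": {"commands": [{"tx": 0,"ty": 0,"tz": 0,"ax": 0,"ay": 0,"az": 0},{"tx": 0,"ty": 0,"tz": 0,"ax": 0,"ay": 0,"az": 0}]}}

```text
time: 1.65
ee_pos: [0.4051, -0.3392, 0.1209]
tcp_rot: [-177.9, 0.0, -40.9]
wrist_force: [-0.4, 0.0, -0.2]
opening: 0.0679
```

```bash
python3 go.py .4375 -.3013 .035 -45; python3 - <<'E'
from h import *
from workcell import bot
o=bot.get_obs(); print(o["q"].round(2),o["qd"].round(2))
E
```

```text
t 1.65 pos [ 0.4051 -0.3392  0.1209] rot [-1.7793e+02  2.0000e-02 -4.0920e+01] F [-0.4  0.  -0.2] op 0.0679
[0.4375, -0.3013, 0.035, -45.0] -> [-0.03 -4.67  8.77] a [-0.036  0.002  0.071]
[-40.98   1.46  -7.92  80.64   2.07 179.95] [ 0.11  0.23 -0.03 -0.1   0.05 -0.  ]
```

The wrist limit (q6 = 180°) stopped the turn, so I'll use yaw 90° throughout. That puts the jaws along x, which is also clear for every grasp.

```bash
python3 go.py .4375 -.3013 .12 90
```

```text
t 1.65 pos [ 0.4051 -0.3392  0.1209] rot [-1.7793e+02  2.0000e-02 -4.0920e+01] F [-0.4  0.  -0.2] op 0.0679
[0.4375, -0.3013, 0.12, 90.0] -> [-0.04 -4.97  0.27] a [-0.019 -0.041 -2.285]
```

Request:
{"fn": "play_rows", "kwargs": {"commands": [{"tx": 0,"ty": -0.5,"tz": 0,"ax": -0.001,"ay": -0.003,"az": -0.145},{"tx": 0,"ty": -1,"tz": 0,"ax": -0.002,"ay": -0.005,"az": -0.29},{"tx": 0,"ty": -1.5,"tz": 0,"ax": -0.004,"ay": -0.008,"az": -0.435},{"tx": 0,"ty": -2,"tz": 0,"ax": -0.005,"ay": -0.01,"az": -0.58},{"tx": 0,"ty": -2.5,"tz": 0,"ax": -0.006,"ay": -0.013,"az": -0.725},{"tx": 0,"ty": -3,"tz": 0,"ax": -0.007,"ay": -0.015,"az": -0.87},{"tx": 0,"ty": -3.5,"tz": 0,"ax": -0.008,"ay": -0.018,"az": -1.015},{"tx": 0,"ty": -4,"tz": 0,"ax": -0.01,"ay": -0.021,"az": -1.16},{"tx": 0,"ty": -4.5,"tz": 0,"ax": -0.011,"ay": -0.024,"az": -1.305},{"tx": 0,"ty": -4.97,"tz": 0,"ax": -0.012,"ay": -0.026,"az": -1.45},{"tx": 0,"ty": -4.97,"tz": 0,"ax": -0.013,"ay": -0.029,"az": -1.595},{"tx": 0,"ty": -4.97,"tz": 0,"ax": -0.014,"ay": -0.031,"az": -1.74},{"tx": 0,"ty": -4.97,"tz": 0,"ax": -0.016,"ay": -0.034,"az": -1.885},{"tx": 0,"ty": -4.97,"tz": 0.3,"ax": -0.017,"ay": -0.036,"az": -2.03},{"tx": 0,"ty": -4.97,"tz": 0.3,"ax": -0.018,"ay": -0.039,"az": -2.175},{"tx": 0,"ty": -4.97,"tz": 0.3,"ax": -0.019,"ay": -0.041,"az": -2.285},{"tx": 0,"ty": -4.97,"tz": 0.3,"ax": -0.019,"ay": -0.041,"az": -2.285},{"tx": 0,"ty": -4.97,"tz": 0.3,"ax": -0.019,"ay": -0.041,"az": -2.285}], "grip": 6.8}}

```text
time: 3.45
ee_pos: [0.4379, -0.3012, 0.1193]
tcp_rot: [-180.0, -0.0, 89.9]
wrist_force: [0.2, 0.1, 0.0]
opening: 0.0682
```

```bash
python3 go.py .4375 -.3013 .035 90; python3 - <<'E'
from workcell import bot
o=bot.get_obs(); print(o["q"].round(2),o["qd"].round(2))
E
```

```text
t 3.45 pos [ 0.4379 -0.3012  0.1193] rot [-1.7998e+02 -4.0000e-02  8.9860e+01] F [0.2 0.1 0. ] op 0.0682
[0.4375, -0.3013, 0.035, 90.0] -> [-0.02 -0.04  8.43] a [-0.    -0.001 -0.002]
[-3.453e+01  1.930e+00 -7.590e+00  8.052e+01  3.000e-02  5.560e+01] [-0.06  0.06 -0.13 -0.08 -0.09 -0.  ]
```

Request:
{"fn": "play_rows", "kwargs": {"commands": [{"tx": 0,"ty": 0,"tz": 1.5,"ax": 0,"ay": 0,"az": 0},{"tx": 0,"ty": 0,"tz": 4,"ax": 0,"ay": 0,"az": 0},{"tx": 0,"ty": 0,"tz": 6.5,"ax": 0,"ay": 0,"az": 0},{"tx": 0,"ty": 0,"tz": 8,"ax": 0,"ay": 0,"az": 0},{"tx": 0,"ty": 0,"tz": 8.4,"ax": 0,"ay": 0,"az": 0},{"tx": 0,"ty": 0,"tz": 8.4,"ax": 0,"ay": 0,"az": 0},{"tx": 0,"ty": 0,"tz": 8.4,"ax": 0,"ay": 0,"az": 0}]}}

```text
time: 4.15
ee_pos: [0.4384, -0.3013, 0.0361]
tcp_rot: [180.0, -0.0, 90.1]
wrist_force: [0.2, 0.1, 1.1]
opening: 0.0677
```

Request:
{"fn": "play_rows", "kwargs": {"commands": [{"tx": 0,"ty": 0,"tz": 0,"ax": 0,"ay": 0,"az": 0},{"tx": 0,"ty": 0,"tz": 0,"ax": 0,"ay": 0,"az": 0},{"tx": 0,"ty": 0,"tz": 0,"ax": 0,"ay": 0,"az": 0},{"tx": 0,"ty": 0,"tz": 0,"ax": 0,"ay": 0,"az": 0},{"tx": 0,"ty": 0,"tz": 0,"ax": 0,"ay": 0,"az": 0},{"tx": 0,"ty": 0,"tz": 0,"ax": 0,"ay": 0,"az": 0}], "grip": 3.8, "newtons": 50}}

```text
time: 4.75
ee_pos: [0.4385, -0.3013, 0.0364]
tcp_rot: [179.9, 0.0, 90.1]
wrist_force: [-1.0, 0.8, 5.8]
opening: 0.0432
```

```bash
python3 go.py .606 -.272 .115 90
```

```text
t 4.75 pos [ 0.4385 -0.3013  0.0364] rot [1.7993e+02 2.0000e-02 9.0070e+01] F [-1.   0.8  5.8] op 0.0432
[0.606, -0.272, 0.115, 90.0] -> [ 2.91 16.76 -7.84] a [0.001 0.    0.001]
```

Request:
{"fn": "play_rows", "kwargs": {"commands": [{"tx": 0,"ty": 0,"tz": -1,"ax": 0,"ay": 0,"az": 0},{"tx": 0,"ty": 0,"tz": -4,"ax": 0,"ay": 0,"az": 0},{"tx": 0,"ty": 0.5,"tz": -7.5,"ax": 0,"ay": 0,"az": 0},{"tx": 0.4,"ty": 2.5,"tz": -9,"ax": 0,"ay": 0,"az": 0},{"tx": 1.1,"ty": 6,"tz": -9,"ax": 0,"ay": 0,"az": 0},{"tx": 1.7,"ty": 9.5,"tz": -9,"ax": 0,"ay": 0,"az": 0},{"tx": 2.3,"ty": 13,"tz": -9,"ax": 0,"ay": 0,"az": 0},{"tx": 2.8,"ty": 16,"tz": -9,"ax": 0,"ay": 0,"az": 0},{"tx": 2.9,"ty": 16.8,"tz": -9,"ax": 0,"ay": 0,"az": 0},{"tx": 2.9,"ty": 16.8,"tz": -9,"ax": 0,"ay": 0,"az": 0},{"tx": 2.9,"ty": 16.8,"tz": -9,"ax": 0,"ay": 0,"az": 0}]}}

```text
time: 5.85
ee_pos: [0.6051, -0.272, 0.1252]
tcp_rot: [-179.9, -0.1, 90.1]
wrist_force: [0.6, -0.5, -0.5]
opening: 0.0431
```

```bash
python3 go.py .606 -.272 .115 90 .606 -.272 .058 90; python3 - <<'E'
from workcell import viewer
import cv2
for n in("side",):
    p=viewer.camera(n)["pixels"][:,:,::-1]; cv2.imwrite(f"pics/{n}3.png",cv2.resize(p[200:400,250:500],None,fx=3,fy=3))
E
```

```text
t 5.85 pos [ 0.6051 -0.272   0.1252] rot [-1.7993e+02 -6.0000e-02  9.0060e+01] F [ 0.6 -0.5 -0.5] op 0.0431
[0.606, -0.272, 0.115, 90.0] -> [-0.    0.09  1.02] a [-0.001 -0.001  0.001]
[0.606, -0.272, 0.058, 90.0] -> [-0.01  0.09  6.72] a [-0.001 -0.001  0.001]
```

View pics/side3.png

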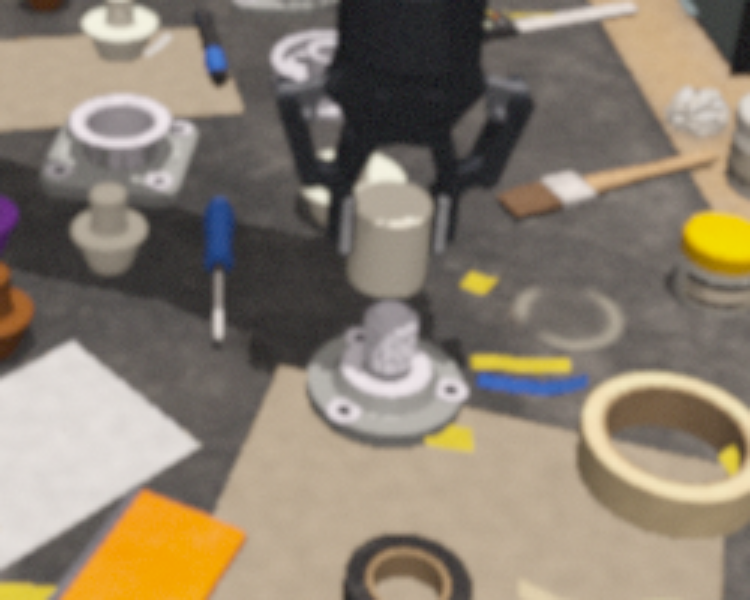

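The cap is held upright above the stud: cap at (390,240) and stud at (390,340) in the crop. Lowering it now.

Request:
{"fn": "play_rows", "kwargs": {"commands": [{"tx": 0,"ty": 0.1,"tz": 1.5,"ax": 0,"ay": 0,"az": 0},{"tx": 0,"ty": 0.1,"tz": 2.5,"ax": 0,"ay": 0,"az": 0},{"tx": 0,"ty": 0.1,"tz": 3.3,"ax": 0,"ay": 0,"az": 0},{"tx": 0,"ty": 0.1,"tz": 4.1,"ax": 0,"ay": 0,"az": 0},{"tx": 0,"ty": 0.1,"tz": 4.9,"ax": 0,"ay": 0,"az": 0},{"tx": 0,"ty": 0.1,"tz": 5.7,"ax": 0,"ay": 0,"az": 0},{"tx": 0,"ty": 0.1,"tz": 6.3,"ax": 0,"ay": 0,"az": 0},{"tx": 0,"ty": 0.1,"tz": 6.6,"ax": 0,"ay": 0,"az": 0},{"tx": 0,"ty": 0.1,"tz": 6.8,"ax": 0,"ay": 0,"az": 0},{"tx": 0,"ty": 0.1,"tz": 6.8,"ax": 0,"ay": 0,"az": 0}]}}

```text
time: 6.9
ee_pos: [0.6083, -0.2727, 0.0585]
tcp_rot: [179.8, 0.1, 90.1]
wrist_force: [5.9, -2.9, 7.4]
opening: 0.0433
```

```bash
python3 go.py .606 -.272 .058 90; python3 - <<'E'
from workcell import viewer
import cv2
for n in("side",):
    p=viewer.camera(n)["pixels"][:,:,::-1]; cv2.imwrite(f"pics/{n}4.png",cv2.resize(p[200:400,250:500],None,fx=3,fy=3))
E
```

```text
t 6.9 pos [ 0.6083 -0.2727  0.0585] rot [1.7977e+02 7.0000e-02 9.0050e+01] F [ 5.9 -2.9  7.4] op 0.0433
[0.606, -0.272, 0.058, 90.0] -> [ 0.07 -0.23  0.05] a [0.004 0.001 0.001]
```

View pics/side4.png

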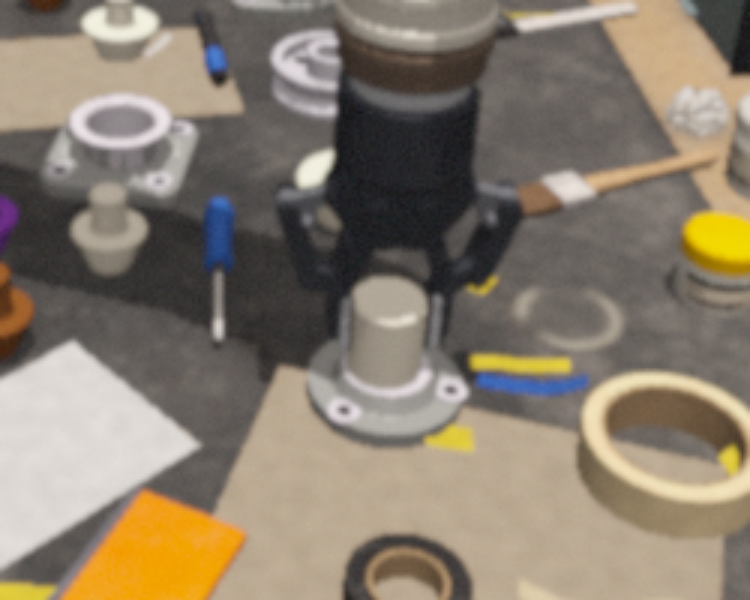

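Request:
{"fn": "play_rows", "kwargs": {"commands": [{"tx": 0,"ty": 0,"tz": 0.15,"ax": 0,"ay": 0,"az": 0},{"tx": 0,"ty": 0,"tz": 0.3,"ax": 0,"ay": 0,"az": 0},{"tx": 0,"ty": 0,"tz": 0.3,"ax": 0,"ay": 0,"az": 0}]}}

```text
time: 7.25
ee_pos: [0.6084, -0.2727, 0.0583]
tcp_rot: [179.7, 0.1, 90.1]
wrist_force: [-2.7, 0.2, 24.6]
opening: 0.0431
```

Request:
{"fn": "play_rows", "kwargs": {"commands": [{"tx": 0,"ty": 0,"tz": 0,"ax": 0,"ay": 0,"az": 0},{"tx": 0,"ty": 0,"tz": -0.3,"ax": 0,"ay": 0,"az": 0},{"tx": 0,"ty": 0,"tz": -0.3,"ax": 0,"ay": 0,"az": 0},{"tx": 0,"ty": 0,"tz": -0.3,"ax": 0,"ay": 0,"az": 0},{"tx": 0,"ty": 0,"tz": -1,"ax": 0,"ay": 0,"az": 0},{"tx": 0,"ty": 0,"tz": -4,"ax": 0,"ay": 0,"az": 0},{"tx": 0,"ty": 0,"tz": -7,"ax": 0,"ay": 0,"az": 0},{"tx": 0,"ty": 0,"tz": -8,"ax": 0,"ay": 0,"az": 0}], "grip": 6.5}}

```text
time: 8.05
ee_pos: [0.608, -0.2723, 0.1379]
tcp_rot: [179.8, 0.0, 90.1]
wrist_force: [0.2, 0.2, 0.4]
opening: 0.065
```

```bash
python3 go.py .4438 -.1397 .13 90  .4438 -.1397 .05 90
```

```text
t 8.05 pos [ 0.608  -0.2723  0.1379] rot [1.798e+02 5.000e-02 9.007e+01] F [0.2 0.2 0.4] op 0.065
[0.4438, -0.1397, 0.13, 90.0] -> [ 13.28 -16.4    0.72] a [0.004 0.001 0.001]
[0.4438, -0.1397, 0.05, 90.0] -> [ 13.28 -16.43   8.72] a [0.004 0.001 0.001]
```

Request:
{"fn": "play_rows", "kwargs": {"commands": [{"tx": 1.3,"ty": -1.6,"tz": 0,"ax": 0,"ay": 0,"az": 0},{"tx": 4,"ty": -5,"tz": 0,"ax": 0,"ay": 0,"az": 0},{"tx": 6.7,"ty": -8.3,"tz": 0,"ax": 0,"ay": 0,"az": 0},{"tx": 9.4,"ty": -11.6,"tz": 0,"ax": 0,"ay": 0,"az": 0},{"tx": 12,"ty": -14.8,"tz": 0,"ax": 0,"ay": 0,"az": 0},{"tx": 13.3,"ty": -16.4,"tz": 0.7,"ax": 0.002,"ay": 0,"az": 0},{"tx": 13.3,"ty": -16.4,"tz": 2,"ax": 0.004,"ay": 0,"az": 0},{"tx": 13.3,"ty": -16.4,"tz": 4,"ax": 0.004,"ay": 0,"az": 0},{"tx": 13.3,"ty": -16.4,"tz": 4,"ax": 0.004,"ay": 0,"az": 0}], "grip": 5.5}}

```text
time: 8.95
ee_pos: [0.4418, -0.1388, 0.0915]
tcp_rot: [-179.5, -0.1, 90.1]
wrist_force: [-0.9, -0.1, -0.6]
opening: 0.0546
```

```bash
python3 - <<'E'
from workcell import viewer
import cv2,numpy as np
from fit import *
for n in("side","top"):
    c=viewer.camera(n); np.savez(f"pics/{n}5.npz",**c); p=c["pixels"][:,:,::-1]
    W=world(c)
    print(n,"cap top z ~.072",circ(c,W,(.607,-.272),.064,.08,.035,.072), np.median(W[...,2][(np.hypot(W[...,0]-.607,W[...,1]+.272)<.015)]))
    if n=="side": cv2.imwrite(f"pics/{n}5.png",cv2.resize(p[200:400,250:500],None,fx=3,fy=3))
E
python3 go.py .4438 -.1397 .051 90
```

```text
side cap top z ~.072 (array([ 607.3, -279. ]), array([44.3, 53.2]), array([ 607.5, -279.2]), 52.0) 0.07240220544037271
top cap top z ~.072 (array([ 616.7, -275.6]), array([25.1, 37.4]), array([ 619.1, -276. ]), 37.3) 0.07485852837251133
t 9.05 pos [ 0.4428 -0.1392  0.0939] rot [-1.7967e+02 -7.0000e-02  9.0060e+01] F [-0.8 -0.1  0.2] op 0.0552
[0.4438, -0.1397, 0.051, 90.0] -> [-0.06  0.12  4.29] a [-0.006 -0.001  0.001]
```

View pics/side5.png

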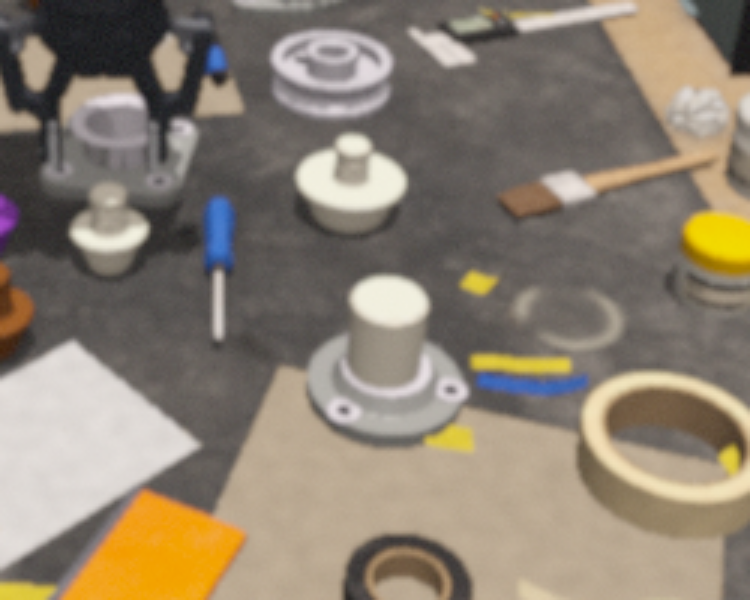

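The cap is home: its top at (388,300) reads 72 mm and it sits on the shoulder. Next is the medium plug at (108,230) in the crop.

Request:
{"fn": "play_rows", "kwargs": {"commands": [{"tx": 0,"ty": 0.05,"tz": 1,"ax": 0,"ay": 0,"az": 0},{"tx": 0,"ty": 0.05,"tz": 2.5,"ax": 0,"ay": 0,"az": 0},{"tx": 0,"ty": 0.05,"tz": 3.8,"ax": 0,"ay": 0,"az": 0},{"tx": 0,"ty": 0.05,"tz": 4.1,"ax": 0,"ay": 0,"az": 0},{"tx": 0,"ty": 0.05,"tz": 4.1,"ax": 0,"ay": 0,"az": 0},{"tx": 0,"ty": 0.05,"tz": 4.1,"ax": 0,"ay": 0,"az": 0}]}}

```text
time: 9.65
ee_pos: [0.4432, -0.139, 0.0535]
tcp_rot: [-179.8, -0.0, 90.1]
wrist_force: [-0.1, -0.0, -0.1]
opening: 0.055
```

Request:
{"fn": "play_rows", "kwargs": {"commands": [{"tx": 0,"ty": 0,"tz": 0,"ax": 0,"ay": 0,"az": 0},{"tx": 0,"ty": 0,"tz": 0,"ax": 0,"ay": 0,"az": 0},{"tx": 0,"ty": 0,"tz": 0,"ax": 0,"ay": 0,"az": 0},{"tx": 0,"ty": 0,"tz": 0,"ax": 0,"ay": 0,"az": 0},{"tx": 0,"ty": 0,"tz": 0,"ax": 0,"ay": 0,"az": 0},{"tx": 0,"ty": 0,"tz": 0,"ax": 0,"ay": 0,"az": 0}], "grip": 1.8, "newtons": 60}}

```text
time: 10.25
ee_pos: [0.4435, -0.1391, 0.0539]
tcp_rot: [-179.8, -0.0, 90.1]
wrist_force: [-0.2, -0.2, 6.0]
opening: 0.022
```

```bash
python3 go.py .604 .2605 .13 90 .604 .2605 .065 90
```

```text
t 10.25 pos [ 0.4435 -0.1391  0.0539] rot [-1.798e+02 -3.000e-02  9.007e+01] F [-0.2 -0.2  6. ] op 0.022
[0.604, 0.2605, 0.13, 90.0] -> [39.94 16.08 -7.64] a [-0.003 -0.001  0.001]
[0.604, 0.2605, 0.065, 90.0] -> [39.94 16.1  -1.14] a [-0.003 -0.001  0.001]
```

Request:
{"fn": "play_rows", "kwargs": {"commands": [{"tx": 0,"ty": 0,"tz": -1,"ax": 0,"ay": 0,"az": 0},{"tx": 0,"ty": 0,"tz": -4,"ax": 0,"ay": 0,"az": 0},{"tx": 1,"ty": 0.4,"tz": -7.5,"ax": 0,"ay": 0,"az": 0},{"tx": 4,"ty": 1.6,"tz": -8.6,"ax": 0,"ay": 0,"az": 0},{"tx": 8,"ty": 3.2,"tz": -8.6,"ax": 0,"ay": 0,"az": 0},{"tx": 12,"ty": 4.8,"tz": -8.6,"ax": 0,"ay": 0,"az": 0},{"tx": 16,"ty": 6.4,"tz": -8.6,"ax": 0,"ay": 0,"az": 0},{"tx": 20,"ty": 8,"tz": -8.6,"ax": 0,"ay": 0,"az": 0},{"tx": 24,"ty": 9.6,"tz": -8.6,"ax": 0,"ay": 0,"az": 0},{"tx": 28,"ty": 11.3,"tz": -8.6,"ax": 0,"ay": 0,"az": 0},{"tx": 32,"ty": 12.9,"tz": -8.6,"ax": 0,"ay": 0,"az": 0},{"tx": 36,"ty": 14.5,"tz": -8.6,"ax": 0,"ay": 0,"az": 0},{"tx": 38.8,"ty": 15.7,"tz": -8.6,"ax": 0,"ay": 0,"az": 0},{"tx": 40,"ty": 16.1,"tz": -8.2,"ax": 0,"ay": 0,"az": 0},{"tx": 40,"ty": 16.1,"tz": -7.6,"ax": 0,"ay": 0,"az": 0},{"tx": 40,"ty": 16.1,"tz": -7.6,"ax": 0,"ay": 0,"az": 0},{"tx": 40,"ty": 16.1,"tz": -7.6,"ax": 0,"ay": 0,"az": 0}]}}

```text
time: 11.95
ee_pos: [0.6035, 0.2598, 0.1289]
tcp_rot: [-179.7, -0.0, 90.0]
wrist_force: [-0.2, -0.2, -0.4]
opening: 0.0219
```

```bash
python3 go.py .604 .2605 .068 90; python3 - <<'E'
from workcell import viewer
import cv2
for n in("side",):
    p=viewer.camera(n)["pixels"][:,:,::-1]; cv2.imwrite(f"pics/{n}6.png",cv2.resize(p[80:230,260:460],None,fx=4,fy=4))
E
```

```text
t 11.95 pos [0.6035 0.2598 0.1289] rot [-1.797e+02 -3.000e-02  9.001e+01] F [-0.2 -0.2 -0.4] op 0.0219
[0.604, 0.2605, 0.068, 90.0] -> [0.06 0.08 6.09] a [-0.005 -0.     0.   ]
```

View pics/side6.png

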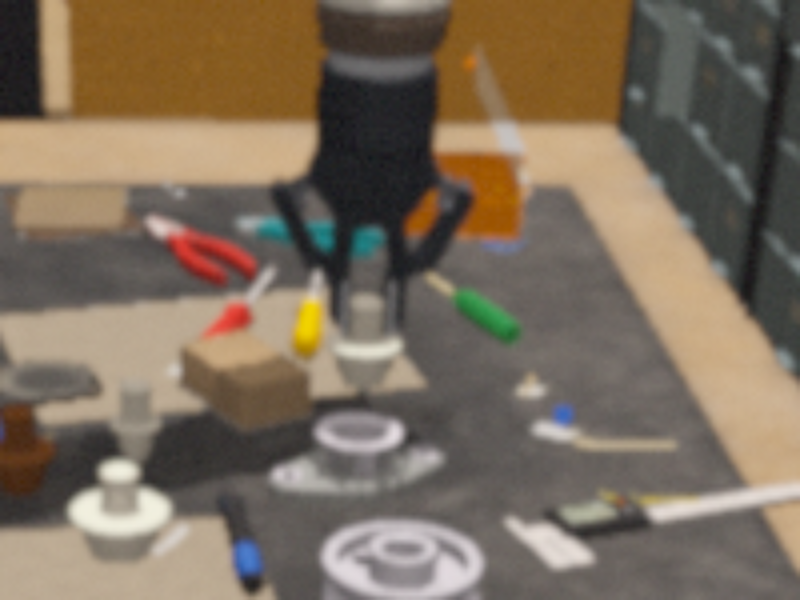

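The plug is held upright over the oval bore: plug at (367,355) and bore at (360,432) in the crop. Inserting it.

Request:
{"fn": "play_rows", "kwargs": {"commands": [{"tx": 0.05,"ty": 0.05,"tz": 1,"ax": -0.004,"ay": 0,"az": 0},{"tx": 0.05,"ty": 0.05,"tz": 2.5,"ax": -0.004,"ay": 0,"az": 0},{"tx": 0.05,"ty": 0.05,"tz": 3.5,"ax": -0.004,"ay": 0,"az": 0},{"tx": 0.05,"ty": 0.05,"tz": 4.2,"ax": -0.004,"ay": 0,"az": 0},{"tx": 0.05,"ty": 0.05,"tz": 4.9,"ax": -0.004,"ay": 0,"az": 0},{"tx": 0.05,"ty": 0.05,"tz": 5.5,"ax": -0.004,"ay": 0,"az": 0},{"tx": 0.05,"ty": 0.05,"tz": 6,"ax": -0.004,"ay": 0,"az": 0},{"tx": 0.05,"ty": 0.05,"tz": 6.2,"ax": -0.004,"ay": 0,"az": 0},{"tx": 0.05,"ty": 0.05,"tz": 6.2,"ax": -0.004,"ay": 0,"az": 0}]}}

```text
time: 12.9
ee_pos: [0.6042, 0.2618, 0.068]
tcp_rot: [180.0, -0.1, 90.1]
wrist_force: [-2.6, -1.8, 5.6]
opening: 0.0218
```

```bash
python3 go.py .604 .2605 .068 90
```

```text
t 12.9 pos [0.6042 0.2618 0.068 ] rot [ 1.7999e+02 -8.0000e-02  9.0070e+01] F [-2.6 -1.8  5.6] op 0.0218
[0.604, 0.2605, 0.068, 90.0] -> [-0.13 -0.02 -0.  ] a [ 0.    -0.001  0.001]
```

Down to home height. A light push, then release.

Request:
{"fn": "play_rows", "kwargs": {"commands": [{"tx": 0,"ty": 0,"tz": 0.2,"ax": 0,"ay": 0,"az": 0},{"tx": 0,"ty": 0,"tz": 0.4,"ax": 0,"ay": 0,"az": 0},{"tx": 0,"ty": 0,"tz": 0.4,"ax": 0,"ay": 0,"az": 0}]}}

```text
time: 13.2
ee_pos: [0.6043, 0.2618, 0.0678]
tcp_rot: [179.9, -0.1, 90.1]
wrist_force: [-12.8, -6.4, 30.6]
opening: 0.0222
```

Request:
{"fn": "play_rows", "kwargs": {"commands": [{"tx": 0,"ty": 0,"tz": -0.2,"ax": 0,"ay": 0,"az": 0},{"tx": 0,"ty": 0,"tz": -0.4,"ax": 0,"ay": 0,"az": 0},{"tx": 0,"ty": 0,"tz": -0.4,"ax": 0,"ay": 0,"az": 0},{"tx": 0,"ty": 0,"tz": -0.4,"ax": 0,"ay": 0,"az": 0},{"tx": 0,"ty": 0,"tz": -1,"ax": 0,"ay": 0,"az": 0},{"tx": 0,"ty": 0,"tz": -4,"ax": 0,"ay": 0,"az": 0},{"tx": 0,"ty": 0,"tz": -6.5,"ax": 0,"ay": 0,"az": 0},{"tx": 0,"ty": 0,"tz": -7,"ax": 0,"ay": 0,"az": 0}], "grip": 5.5}}

```text
time: 14.0
ee_pos: [0.6053, 0.2622, 0.1366]
tcp_rot: [179.8, -0.2, 90.1]
wrist_force: [-0.0, 0.4, 0.6]
opening: 0.055
```

```bash
python3 go.py .4507 .2975 .13 90  .4507 .2975 .053 90
```

```text
t 14.0 pos [0.6053 0.2622 0.1366] rot [ 1.7979e+02 -1.6000e-01  9.0070e+01] F [-0.   0.4  0.6] op 0.055
[0.4507, 0.2975, 0.13, 90.0] -> [  3.55 -15.46   0.61] a [ 0.004 -0.003  0.001]
[0.4507, 0.2975, 0.053, 90.0] -> [  3.53 -15.49   8.31] a [ 0.004 -0.003  0.001]
```

Request:
{"fn": "play_rows", "kwargs": {"commands": [{"tx": 0.4,"ty": -1.5,"tz": 0,"ax": 0,"ay": 0,"az": 0},{"tx": 1.3,"ty": -5,"tz": 0,"ax": 0,"ay": 0,"az": 0},{"tx": 2.2,"ty": -9,"tz": 0,"ax": 0,"ay": 0,"az": 0},{"tx": 3,"ty": -13,"tz": 0,"ax": 0,"ay": 0,"az": 0},{"tx": 3.5,"ty": -15.5,"tz": 0.6,"ax": 0.004,"ay": -0.003,"az": 0},{"tx": 3.5,"ty": -15.5,"tz": 2,"ax": 0.004,"ay": -0.003,"az": 0},{"tx": 3.5,"ty": -15.5,"tz": 4,"ax": 0.004,"ay": -0.003,"az": 0},{"tx": 3.5,"ty": -15.5,"tz": 4,"ax": 0.004,"ay": -0.003,"az": 0},{"tx": 3.5,"ty": -15.5,"tz": 4,"ax": 0.004,"ay": -0.003,"az": 0}], "grip": 5.5}}

```text
time: 14.9
ee_pos: [0.4493, 0.2962, 0.0925]
tcp_rot: [-179.7, 0.2, 90.0]
wrist_force: [0.4, 0.1, 1.2]
opening: 0.0544
```

```bash
python3 - <<'E'
from workcell import viewer
import cv2,numpy as np
from fit import *
for n in("side","top"):
    c=viewer.camera(n); np.savez(f"pics/{n}7.npz",**c); p=c["pixels"][:,:,::-1]
    W=world(c)
    for a in ((.037,.047,.035,.0405),(.062,.078,.03,.071)):
        try: print(n,a,circ(c,W,(.604,.261),*a))
        except Exception as e: print("fail")
    if n=="side": cv2.imwrite(f"pics/{n}7.png",cv2.resize(p[80:230,260:460],None,fx=4,fy=4))
E
python3 go.py .4507 .2975 .053 90
```

```text
side (0.037, 0.047, 0.035, 0.0405) (array([602.8, 257.1]), array([56.4, 62. ]), array([602.5, 257.3]), 61.7)
side (0.062, 0.078, 0.03, 0.071) (array([603.2, 251.4]), array([24.7, 42.9]), array([603.9, 250.9]), 41.1)
top (0.037, 0.047, 0.035, 0.0405) (array([603.1, 260.4]), array([56.7, 57.6]), array([603.3, 260.3]), 58.3)
top (0.062, 0.078, 0.03, 0.071) (array([603.1, 259.5]), array([23.8, 26.6]), array([603.7, 259.3]), 26.5)
t 15.0 pos [0.4498 0.2965 0.0936] rot [-1.7977e+02  1.0000e-01  9.0040e+01] F [-0.9  0.5 -0. ] op 0.0546
[0.4507, 0.2975, 0.053, 90.0] -> [0.11 0.11 4.06] a [-0.004  0.002  0.001]
```

View pics/side7.png

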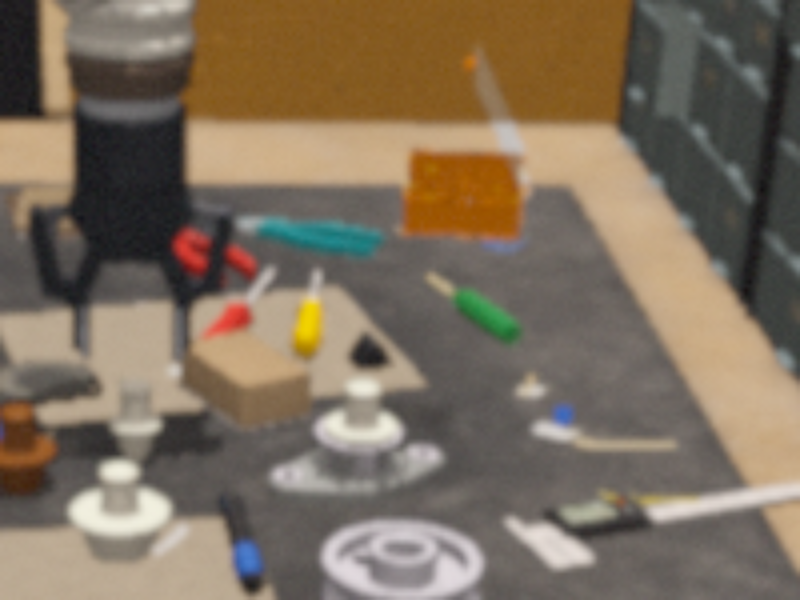

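The medium plug is seated, its flange flush on the boss at (360,425). Next is the small plug at (135,420).

Request:
{"fn": "play_rows", "kwargs": {"commands": [{"tx": 0.1,"ty": 0.08,"tz": 1,"ax": 0,"ay": 0,"az": 0},{"tx": 0.1,"ty": 0.08,"tz": 2.5,"ax": 0,"ay": 0,"az": 0},{"tx": 0.1,"ty": 0.08,"tz": 3.6,"ax": 0,"ay": 0,"az": 0},{"tx": 0.1,"ty": 0.08,"tz": 4,"ax": 0,"ay": 0,"az": 0},{"tx": 0.1,"ty": 0.08,"tz": 4,"ax": 0,"ay": 0,"az": 0},{"tx": 0.1,"ty": 0.08,"tz": 4,"ax": 0,"ay": 0,"az": 0}]}}

```text
time: 15.6
ee_pos: [0.4498, 0.2975, 0.0532]
tcp_rot: [-179.7, 0.1, 90.1]
wrist_force: [-0.9, -0.4, 0.1]
opening: 0.0548
```

Request:
{"fn": "play_rows", "kwargs": {"commands": [{"tx": 0,"ty": 0,"tz": 0,"ax": 0,"ay": 0,"az": 0},{"tx": 0,"ty": 0,"tz": 0,"ax": 0,"ay": 0,"az": 0},{"tx": 0,"ty": 0,"tz": 0,"ax": 0,"ay": 0,"az": 0},{"tx": 0,"ty": 0,"tz": 0,"ax": 0,"ay": 0,"az": 0},{"tx": 0,"ty": 0,"tz": 0,"ax": 0,"ay": 0,"az": 0},{"tx": 0,"ty": 0,"tz": 0,"ax": 0,"ay": 0,"az": 0}], "grip": 1.8, "newtons": 60}}

```text
time: 16.2
ee_pos: [0.45, 0.2977, 0.0537]
tcp_rot: [-179.8, 0.1, 90.1]
wrist_force: [-0.7, -0.5, 5.7]
opening: 0.0219
```

```bash
python3 go.py .6155 .093 .13 90 .6155 .093 .065 90
```

```text
t 16.2 pos [0.45   0.2977 0.0537] rot [-1.7979e+02  8.0000e-02  9.0070e+01] F [-0.7 -0.5  5.7] op 0.0219
[0.6155, 0.093, 0.13, 90.0] -> [-20.5   16.5   -7.67] a [-0.004  0.001  0.001]
[0.6155, 0.093, 0.065, 90.0] -> [-20.49  16.52  -1.17] a [-0.004  0.001  0.001]
```

Request:
{"fn": "play_rows", "kwargs": {"commands": [{"tx": 0,"ty": 0,"tz": -1,"ax": 0,"ay": 0,"az": 0},{"tx": 0,"ty": 0,"tz": -4,"ax": 0,"ay": 0,"az": 0},{"tx": -1,"ty": 0.8,"tz": -7.2,"ax": 0,"ay": 0,"az": 0},{"tx": -3.5,"ty": 2.8,"tz": -8.2,"ax": 0,"ay": 0,"az": 0},{"tx": -6.5,"ty": 5.2,"tz": -8.2,"ax": 0,"ay": 0,"az": 0},{"tx": -9.5,"ty": 7.6,"tz": -8.2,"ax": 0,"ay": 0,"az": 0},{"tx": -12.5,"ty": 10,"tz": -8.2,"ax": 0,"ay": 0,"az": 0},{"tx": -15.5,"ty": 12.5,"tz": -8.2,"ax": 0,"ay": 0,"az": 0},{"tx": -18.5,"ty": 14.9,"tz": -8.2,"ax": 0,"ay": 0,"az": 0},{"tx": -20.2,"ty": 16.3,"tz": -7.9,"ax": 0,"ay": 0,"az": 0},{"tx": -20.5,"ty": 16.5,"tz": -7.7,"ax": -0.004,"ay": 0,"az": 0},{"tx": -20.5,"ty": 16.5,"tz": -7.7,"ax": -0.004,"ay": 0,"az": 0},{"tx": -20.5,"ty": 16.5,"tz": -7.7,"ax": -0.004,"ay": 0,"az": 0}]}}

```text
time: 17.5
ee_pos: [0.6147, 0.0935, 0.1298]
tcp_rot: [-179.9, 0.1, 90.1]
wrist_force: [0.4, -0.2, -0.2]
opening: 0.0219
```

```bash
python3 go.py .6155 .093 .068 90; python3 - <<'E'
from workcell import viewer
import cv2
for n in("side",):
    p=viewer.camera(n)["pixels"][:,:,::-1]; cv2.imwrite(f"pics/{n}8.png",cv2.resize(p[120:270,260:460],None,fx=4,fy=4))
E
```

```text
t 17.5 pos [0.6147 0.0935 0.1298] rot [-1.7994e+02  1.1000e-01  9.0110e+01] F [ 0.4 -0.2 -0.2] op 0.0219
[0.6155, 0.093, 0.068, 90.0] -> [-0.04  0.08  6.18] a [-0.001  0.002  0.002]
```

View pics/side8.png

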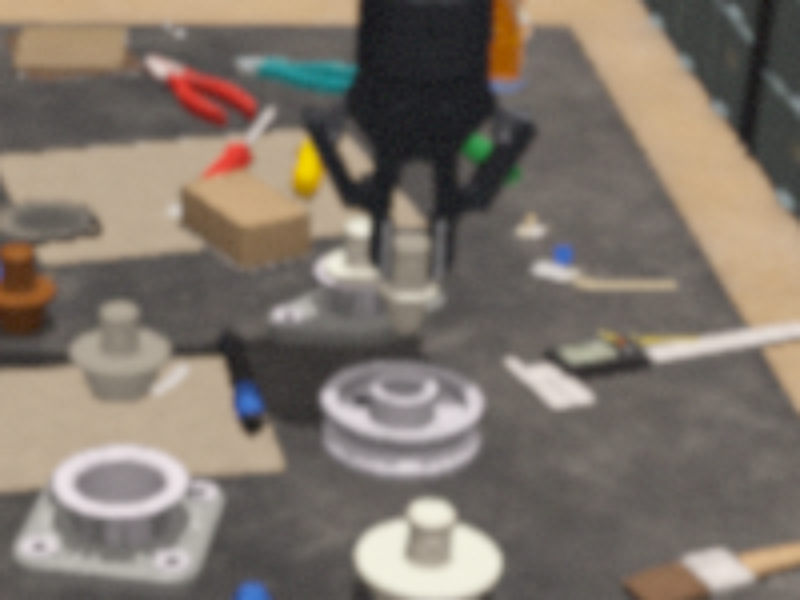

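The small plug at (408,300) is held over the pulley hub at (403,390). Inserting it.

Request:
{"fn": "play_rows", "kwargs": {"commands": [{"tx": -0.05,"ty": 0.08,"tz": 1,"ax": 0,"ay": 0,"az": 0},{"tx": -0.05,"ty": 0.08,"tz": 2.5,"ax": 0,"ay": 0,"az": 0},{"tx": -0.05,"ty": 0.08,"tz": 3.5,"ax": 0,"ay": 0,"az": 0},{"tx": -0.05,"ty": 0.08,"tz": 4.2,"ax": 0,"ay": 0,"az": 0},{"tx": -0.05,"ty": 0.08,"tz": 4.9,"ax": 0,"ay": 0,"az": 0},{"tx": -0.05,"ty": 0.08,"tz": 5.5,"ax": 0,"ay": 0,"az": 0},{"tx": -0.05,"ty": 0.08,"tz": 6,"ax": 0,"ay": 0,"az": 0},{"tx": -0.05,"ty": 0.08,"tz": 6.2,"ax": 0,"ay": 0,"az": 0},{"tx": -0.05,"ty": 0.08,"tz": 6.2,"ax": 0,"ay": 0,"az": 0}]}}

```text
time: 18.45
ee_pos: [0.6162, 0.0922, 0.068]
tcp_rot: [-180.0, 0.1, 90.1]
wrist_force: [0.4, 0.1, -0.4]
opening: 0.0222
```

Request:
{"fn": "play_rows", "kwargs": {"commands": [{"tx": 0,"ty": 0,"tz": 0.2,"ax": 0,"ay": 0,"az": 0},{"tx": 0,"ty": 0,"tz": 0.4,"ax": 0,"ay": 0,"az": 0},{"tx": 0,"ty": 0,"tz": 0.4,"ax": 0,"ay": 0,"az": 0}]}}

```text
time: 18.75
ee_pos: [0.6165, 0.0922, 0.0676]
tcp_rot: [179.9, 0.1, 90.1]
wrist_force: [-9.9, -1.6, 25.5]
opening: 0.0219
```

Request:
{"fn": "play_rows", "kwargs": {"commands": [{"tx": 0,"ty": 0,"tz": -0.2,"ax": 0,"ay": 0,"az": 0},{"tx": 0,"ty": 0,"tz": -0.4,"ax": 0,"ay": 0,"az": 0},{"tx": 0,"ty": 0,"tz": -0.4,"ax": 0,"ay": 0,"az": 0},{"tx": 0,"ty": 0,"tz": -0.4,"ax": 0,"ay": 0,"az": 0},{"tx": 0,"ty": 0,"tz": -1,"ax": 0,"ay": 0,"az": 0},{"tx": 0,"ty": 0,"tz": -4,"ax": 0,"ay": 0,"az": 0},{"tx": 0,"ty": 0,"tz": -6.5,"ax": 0,"ay": 0,"az": 0},{"tx": 0,"ty": 0,"tz": -7,"ax": 0,"ay": 0,"az": 0}], "grip": 5.5}}

```text
time: 19.55
ee_pos: [0.6174, 0.0925, 0.1373]
tcp_rot: [179.8, 0.1, 90.1]
wrist_force: [0.1, 0.9, 0.0]
opening: 0.0551
```

```bash
python3 go.py .4436 .1607 .13 90  .4436 .1607 .053 90
```

```text
t 19.55 pos [0.6174 0.0925 0.1373] rot [1.7977e+02 8.0000e-02 9.0070e+01] F [0.1 0.9 0. ] op 0.0551
[0.4436, 0.1607, 0.13, 90.0] -> [  6.84 -17.37   0.65] a [0.004 0.001 0.001]
[0.4436, 0.1607, 0.053, 90.0] -> [  6.85 -17.4    8.35] a [0.004 0.001 0.001]
```

Request:
{"fn": "play_rows", "kwargs": {"commands": [{"tx": 0.6,"ty": -1.5,"tz": 0,"ax": 0,"ay": 0,"az": 0},{"tx": 2,"ty": -5,"tz": 0,"ax": 0,"ay": 0,"az": 0},{"tx": 3.6,"ty": -9,"tz": 0,"ax": 0,"ay": 0,"az": 0},{"tx": 5.2,"ty": -13,"tz": 0,"ax": 0,"ay": 0,"az": 0},{"tx": 6.5,"ty": -16.4,"tz": 0.2,"ax": 0.002,"ay": 0,"az": 0},{"tx": 6.9,"ty": -17.4,"tz": 1,"ax": 0.004,"ay": 0,"az": 0},{"tx": 6.9,"ty": -17.4,"tz": 3,"ax": 0.004,"ay": 0,"az": 0},{"tx": 6.9,"ty": -17.4,"tz": 4,"ax": 0.004,"ay": 0,"az": 0},{"tx": 6.9,"ty": -17.4,"tz": 4,"ax": 0.004,"ay": 0,"az": 0}], "grip": 5.5}}

```text
time: 20.45
ee_pos: [0.4412, 0.1606, 0.0919]
tcp_rot: [-179.6, 0.2, 90.1]
wrist_force: [-0.1, -0.3, 0.4]
opening: 0.0551
```

```bash
python3 - <<'E'
from workcell import viewer
import cv2,numpy as np
from fit import *
for n in("side","top"):
    c=viewer.camera(n); np.savez(f"pics/{n}9.npz",**c); p=c["pixels"][:,:,::-1]
    W=world(c)
    for a in ((.037,.047,.03,.0405),(.062,.078,.03,.071)):
        try: print(n,a,circ(c,W,(.6155,.093),*a))
        except Exception as e: print("fail")
    if n=="side": cv2.imwrite(f"pics/{n}9.png",cv2.resize(p[120:270,260:460],None,fx=4,fy=4))
E
python3 go.py .4436 .1607 .053 90
```

```text
side (0.037, 0.047, 0.03, 0.0405) (array([615.6,  88.3]), array([39., 48.]), array([614.8,  87.6]), 45.6)
side (0.062, 0.078, 0.03, 0.071) (array([615.7,  83.5]), array([26.4, 40.5]), array([615.8,  82.7]), 38.4)
top (0.037, 0.047, 0.03, 0.0405) (array([615.1,  93.4]), array([38.2, 39.7]), array([615.3,  93.5]), 40.2)
top (0.062, 0.078, 0.03, 0.071) (array([615.8,  92. ]), array([23.1, 25.3]), array([615.3,  92.2]), 25.2)
t 20.55 pos [0.4422 0.1609 0.0937] rot [-1.7971e+02  1.3000e-01  9.0050e+01] F [ 0.2  0.9 -0.1] op 0.0549
[0.4436, 0.1607, 0.053, 90.0] -> [-0.01  0.16  4.07] a [-0.005  0.002  0.001]
```

View pics/side9.png

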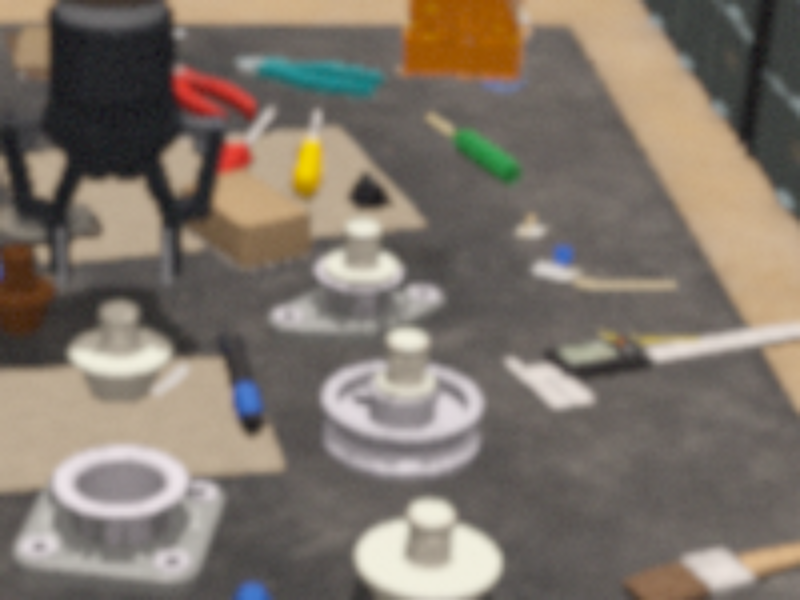

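The small plug is seated on the pulley hub, its flange at (405,385). The large plug at (120,350) is the last one.

Request:
{"fn": "play_rows", "kwargs": {"commands": [{"tx": 0,"ty": 0.08,"tz": 1,"ax": 0,"ay": 0,"az": 0},{"tx": 0,"ty": 0.08,"tz": 2.5,"ax": 0,"ay": 0,"az": 0},{"tx": 0,"ty": 0.08,"tz": 3.6,"ax": 0,"ay": 0,"az": 0},{"tx": 0,"ty": 0.08,"tz": 4,"ax": 0,"ay": 0,"az": 0},{"tx": 0,"ty": 0.08,"tz": 4,"ax": 0,"ay": 0,"az": 0},{"tx": 0,"ty": 0.08,"tz": 4,"ax": 0,"ay": 0,"az": 0}]}}

```text
time: 21.15
ee_pos: [0.4427, 0.161, 0.0538]
tcp_rot: [-179.7, 0.1, 90.1]
wrist_force: [0.8, 0.1, 0.2]
opening: 0.0548
```

Request:
{"fn": "play_rows", "kwargs": {"commands": [{"tx": 0,"ty": 0,"tz": 0,"ax": 0,"ay": 0,"az": 0},{"tx": 0,"ty": 0,"tz": 0,"ax": 0,"ay": 0,"az": 0},{"tx": 0,"ty": 0,"tz": 0,"ax": 0,"ay": 0,"az": 0},{"tx": 0,"ty": 0,"tz": 0,"ax": 0,"ay": 0,"az": 0},{"tx": 0,"ty": 0,"tz": 0,"ax": 0,"ay": 0,"az": 0},{"tx": 0,"ty": 0,"tz": 0,"ax": 0,"ay": 0,"az": 0}], "grip": 1.8, "newtons": 60}}

```text
time: 21.75
ee_pos: [0.443, 0.1611, 0.0542]
tcp_rot: [-179.8, 0.1, 90.1]
wrist_force: [-0.9, -0.5, 5.4]
opening: 0.022
```

```bash
python3 go.py .449 -.0163 .13 90 .449 -.0163 .067 90
```

```text
t 21.75 pos [0.443  0.1611 0.0542] rot [-1.7979e+02  1.0000e-01  9.0070e+01] F [-0.9 -0.5  5.4] op 0.022
[0.449, -0.0163, 0.13, 90.0] -> [-17.75   0.55  -7.55] a [-0.004  0.002  0.001]
[0.449, -0.0163, 0.067, 90.0] -> [-17.74   0.58  -1.25] a [-0.004  0.002  0.001]
```

Request:
{"fn": "play_rows", "kwargs": {"commands": [{"tx": 0,"ty": 0,"tz": -1,"ax": 0,"ay": 0,"az": 0},{"tx": 0,"ty": 0,"tz": -4,"ax": 0,"ay": 0,"az": 0},{"tx": -1,"ty": 0,"tz": -7,"ax": 0,"ay": 0,"az": 0},{"tx": -4,"ty": 0.1,"tz": -7.8,"ax": 0,"ay": 0,"az": 0},{"tx": -8,"ty": 0.2,"tz": -7.8,"ax": 0,"ay": 0,"az": 0},{"tx": -12,"ty": 0.4,"tz": -7.8,"ax": 0,"ay": 0,"az": 0},{"tx": -16,"ty": 0.5,"tz": -7.7,"ax": -0.002,"ay": 0,"az": 0},{"tx": -17.7,"ty": 0.6,"tz": -7.6,"ax": -0.004,"ay": 0.002,"az": 0},{"tx": -17.7,"ty": 0.6,"tz": -7.6,"ax": -0.004,"ay": 0.002,"az": 0},{"tx": -17.7,"ty": 0.6,"tz": -7.6,"ax": -0.004,"ay": 0.002,"az": 0}]}}

```text
time: 22.75
ee_pos: [0.4491, -0.0159, 0.1302]
tcp_rot: [-180.0, -0.0, 90.0]
wrist_force: [0.5, 1.5, -1.1]
opening: 0.0218
```

```bash
python3 go.py .449 -.0163 .068 90; python3 - <<'E'
from workcell import viewer
import cv2
for n in("side",):
    p=viewer.camera(n)["pixels"][:,:,::-1]; cv2.imwrite(f"pics/{n}10.png",cv2.resize(p[130:280,220:420],None,fx=4,fy=4))
E
```

```text
t 22.75 pos [ 0.4491 -0.0159  0.1302] rot [-1.7995e+02 -1.0000e-02  9.0010e+01] F [ 0.5  1.5 -1.1] op 0.0218
[0.449, -0.0163, 0.068, 90.0] -> [-0.05 -0.    6.22] a [-0.001 -0.     0.   ]
```

View pics/side10.png

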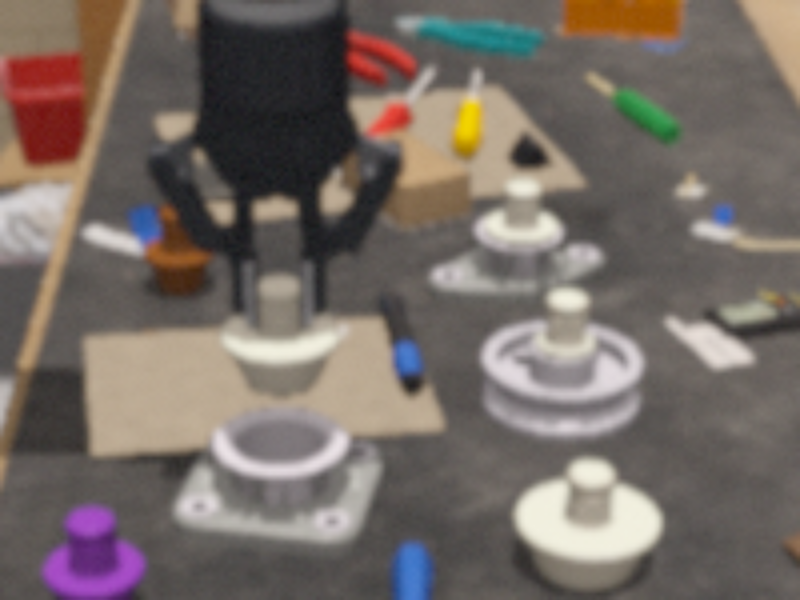

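The large plug at (280,345) is held upright over the square bore at (280,440). Inserting it.

Request:
{"fn": "play_rows", "kwargs": {"commands": [{"tx": -0.05,"ty": 0,"tz": 1,"ax": 0,"ay": 0,"az": 0},{"tx": -0.05,"ty": 0,"tz": 2.5,"ax": 0,"ay": 0,"az": 0},{"tx": -0.05,"ty": 0,"tz": 3.5,"ax": 0,"ay": 0,"az": 0},{"tx": -0.05,"ty": 0,"tz": 4.2,"ax": 0,"ay": 0,"az": 0},{"tx": -0.05,"ty": 0,"tz": 4.9,"ax": 0,"ay": 0,"az": 0},{"tx": -0.05,"ty": 0,"tz": 5.5,"ax": 0,"ay": 0,"az": 0},{"tx": -0.05,"ty": 0,"tz": 6,"ax": 0,"ay": 0,"az": 0},{"tx": -0.05,"ty": 0,"tz": 6.2,"ax": 0,"ay": 0,"az": 0},{"tx": -0.05,"ty": 0,"tz": 6.2,"ax": 0,"ay": 0,"az": 0}]}}

```text
time: 23.7
ee_pos: [0.4491, -0.0164, 0.0683]
tcp_rot: [-180.0, -0.0, 90.1]
wrist_force: [-2.1, 0.2, 2.3]
opening: 0.0218
```

Request:
{"fn": "play_rows", "kwargs": {"commands": [{"tx": 0,"ty": 0,"tz": 0.2,"ax": 0,"ay": 0,"az": 0},{"tx": 0,"ty": 0,"tz": 0.4,"ax": 0,"ay": 0,"az": 0},{"tx": 0,"ty": 0,"tz": 0.4,"ax": 0,"ay": 0,"az": 0}]}}

```text
time: 24.0
ee_pos: [0.4494, -0.0164, 0.068]
tcp_rot: [179.9, 0.0, 90.1]
wrist_force: [-16.3, 0.4, 38.6]
opening: 0.0218
```

Request:
{"fn": "play_rows", "kwargs": {"commands": [{"tx": 0,"ty": 0,"tz": -0.2,"ax": 0,"ay": 0,"az": 0},{"tx": 0,"ty": 0,"tz": -0.4,"ax": 0,"ay": 0,"az": 0},{"tx": 0,"ty": 0,"tz": -0.4,"ax": 0,"ay": 0,"az": 0},{"tx": 0,"ty": 0,"tz": -0.4,"ax": 0,"ay": 0,"az": 0},{"tx": 0,"ty": 0,"tz": -1,"ax": 0,"ay": 0,"az": 0},{"tx": 0,"ty": 0,"tz": -4,"ax": 0,"ay": 0,"az": 0},{"tx": 0,"ty": 0,"tz": -8,"ax": 0,"ay": 0,"az": 0},{"tx": 0,"ty": -2,"tz": -12,"ax": 0,"ay": 0,"az": 0},{"tx": 0,"ty": -5,"tz": -15,"ax": 0,"ay": 0,"az": 0},{"tx": 0,"ty": -8,"tz": -16,"ax": 0,"ay": 0,"az": 0},{"tx": 0,"ty": -10,"tz": -16,"ax": 0,"ay": 0,"az": 0},{"tx": 0,"ty": -10,"tz": -16,"ax": 0,"ay": 0,"az": 0},{"tx": 0,"ty": -10,"tz": -16,"ax": 0,"ay": 0,"az": 0}], "grip": 5.5}}

```text
time: 25.3
ee_pos: [0.3495, -0.0166, 0.2243]
tcp_rot: [180.0, 0.0, 90.1]
wrist_force: [0.8, -0.8, -0.4]
opening: 0.055
```

```bash
python3 go.py; python3 - <<'E'
from workcell import viewer
import cv2,numpy as np
from fit import *
for n in("side","top"):
    c=viewer.camera(n); np.savez(f"pics/{n}11.npz",**c); p=c["pixels"][:,:,::-1]
    W=world(c)
    for nm,xy,a in (("sq fl",(.449,-.0163),(.038,.047,.04,.0405)),("sq grip",(.449,-.0163),(.062,.078,.03,.071)),("cap",(.606,-.272),(.064,.08,.035,.072)),("spare",(.6115,-.081),(.02,.033,.05,.0275)),
      ("ov grip",(.604,.2605),(.062,.078,.03,.071)),("pu grip",(.6155,.093),(.062,.078,.03,.071))):
        try: print(n,nm,circ(c,W,xy,*a), "grip-top z",np.median(W[...,2][np.hypot(W[...,0]-xy[0],W[...,1]-xy[1])<.008]).round(4))
        except Exception as e: print(n,nm,"fail")
    cv2.imwrite(f"pics/{n}11.png",p if n=="top" else cv2.resize(p[150:400,200:500],(780,650))[:600])
E
```

```text
t 25.3 pos [ 0.3495 -0.0166  0.2243] rot [1.7996e+02 1.0000e-02 9.0070e+01] F [ 0.8 -0.8 -0.4] op 0.055
side sq fl (array([448.3, -19.3]), array([71.8, 75.2]), array([448.1, -19.1]), 75.3) grip-top z 0.0716
side sq grip (array([449.6, -24.8]), array([24.1, 39.2]), array([450.4, -24.8]), 37.0) grip-top z 0.0716
side cap (array([ 607.2, -279.1]), array([44.6, 52.8]), array([ 608. , -279.3]), 51.8) grip-top z 0.0723
side spare (array([611.3, -82. ]), array([75.2, 79.8]), array([611.1, -82.5]), 80.4) grip-top z 0.0575
side ov grip (array([602.6, 249.4]), array([24.2, 48.6]), array([603.9, 247.7]), 47.2) grip-top z 0.0707
side pu grip (array([615.1,  84.2]), array([24.6, 41.3]), array([615.8,  82.4]), 39.0) grip-top z 0.0714
top sq fl fail
top sq grip fail
top cap (array([ 607.2, -272.7]), array([43.2, 46.5]), array([ 606.6, -272.5]), 47.1) grip-top z 0.0716
top spare (array([611.6, -81.2]), array([75.1, 75.4]), array([611.7, -81.1]), 75.7) grip-top z 0.056
top ov grip (array([603.7, 259.9]), array([23.3, 25.4]), array([604.1, 259.4]), 25.5) grip-top z 0.0712
top pu grip (array([615.3,  92. ]), array([23.2, 26.4]), array([614.9,  92. ]), 26.2) grip-top z 0.0718
```

View pics/side11.png

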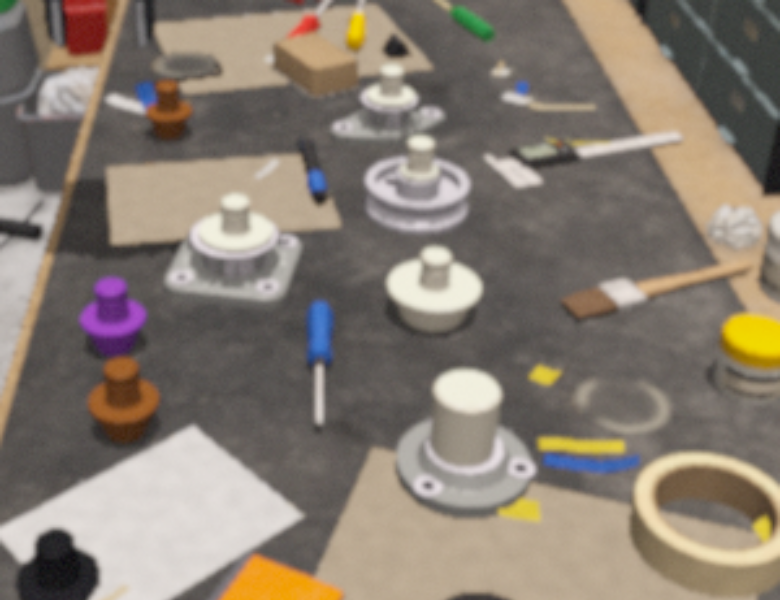

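View pics/top11.png

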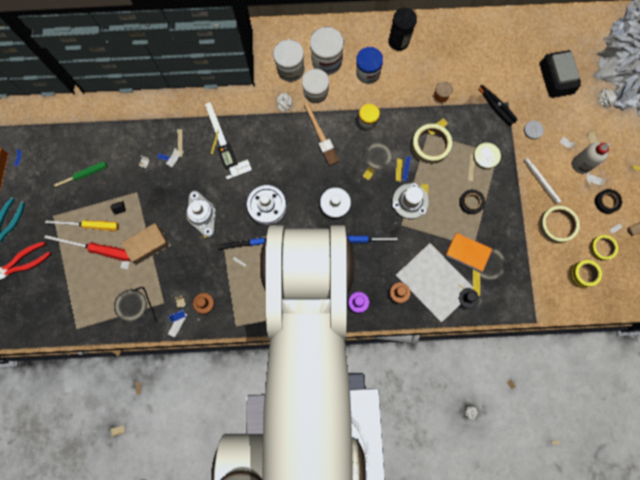

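All four are seated: grip tops read 71–72 mm and the cap top 72 mm, as they should. The spare has not moved. The arm is clear at z = 0.22 m, so I'm handing the job in.

```bash
python3 - <<'E'
from workcell import job
print(job.job_done())
E
```

```text
the job is handed in; nothing more can be done
None
```

All four masks are in place, and the job was handed in at about 25 s of the 96 s allowed. The large plug is in the square housing, the medium in the oval, the small in the pulley, and the cap is on the stud. I pushed each one down until the wrist read roughly 25–39 N, then released it.

**Final heights:** the plug tops read 70.7–71.8 mm against the 71 mm expected, and the cap top 71.6–72.3 mm against 72 mm.

**Final centring:** the top camera puts the medium plug, small plug and cap within about 1.5 mm of their axes. The side view shows every flange and the cap's rim seated.

**Left alone:** the widest plug still measures at its starting place. I didn't touch the black, brown and purple look-alikes.

**Checks that failed or disagreed:**
- The arm hid the large plug from the top camera at the end, so only the side camera and the tool position at insertion (449.4, -16.4 mm; bore measured at 449, -16.3 mm) confirm where it sits.
- Side-camera outline fits were stretched 3–12 mm in y because they included side walls. I ignored those for position.
- My first approach ran the wrist into its range limit and stopped 5 cm short. I turned the gripper to a different angle; nothing was touched.

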